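# Comb kiln rods into a grooved tray

### The arm

A 6-joint arm with a two-finger parallel gripper is mounted at the origin on the work surface. World frame = base frame: x ahead of the robot, y to its left, z up, the work surface at z = 0. Lengths are in m, angles in rad, forces in N, time in s.
With the tool pointing down it reaches from about 0.15 to 0.775 m from the base axis. Payload 6.1 kg.
Tool frame: the origin (TCP) lies between the finger pads; the fingertips stand 8 mm ahead of it and the grasp point (between the pads) lies 11 mm behind it (bot.nose_length is the distance from the TCP to the fingertips, in m); z points along the fingers, y is the line along which they close (so a half turn about z gives the same grasp; the last joint's range is limited). The gripper opens to 85 mm and grips with 20 to 120 N. Pads are 22 mm wide; open, the fingers measure 114 mm over their backs; the gripper's body (76 mm by 85 mm) begins 54 mm behind the grasp point. The pads swing forward as they close: fully open they stand 13 mm farther back than shut.
Start: joints at [-1.218, 0.126, -0.04, 1.405, 0, 1.571], TCP at [0.181, -0.493, 0.239] pointing down, gripper open.
Joint ranges: [-2.72, 2.72], [-0.95, 1.95], [-1.27, 1.35], [-1.78, 2.02], [-1.46, 1.47], [-3.14, 3.14]. Speed limits (rad/s): [2.39, 2.39, 3.01, 3.14, 3.14, 3.14].

### API

Orientations are given as a rotation vector (axis times angle).
In Python, from rig import bot, imaging, order gives the robot as it stands.
- The arm moves only by the tool step_arm, never from a script. Its argument "moves" is a list of rows, each a list of 7 numbers: the shift along the tool's x, y, z normalised to -1 to 1, where 1 is 8 cm, then the turn, a rotation vector about the tool's x, y, z normalised to -1 to 1, where 1 is 90 degrees, then the opening in per cent of the stroke, from 0 (shut) to 100 (fully open). A call has exactly 5 rows; each row shifts and turns the commanded pose from where the row before left it, along the tool's axes as they then stand; what a row does not reach is not made up. A row lasts 1/10 s, in which the tool goes at most 50 mm and 8.59 degrees, less where a joint would pass 70% of its speed; a pose out of reach is approached as far as the arm can. A call with a number of a shift or a turn outside -1 to 1 is refused whole. A call with a gripper value outside its range is refused whole. The fingers move at their own pace and stop on an object; the grip force is fixed at half the most. Time passes only in rows, so rows that do not move let the fingers close, or fill a call up. It gives the time, the measured TCP pose, the force, the opening and the grip force at its end, in the units of the state.
- bot.read_state(): the state, without advancing time (a new reading comes with each control period).
- imaging.grab_frame(name): name is "side" or "top"; returns the picture (384x512x3 uint8, blue, green, red); there is no depth.
- imaging.camera_model(name): a dict with "K" (3x3 intrinsics, pixels), "distortion" ([k1, k2, p1, p2, k3] as OpenCV has them; the pictures are not rectified), "rvec" (rotation vector, rad) and "tvec" (3), from world to camera coordinates, as OpenCV has them. Camera axes: x right, y down, z forward; pixel columns grow to the right and rows downward; lengths in m; the calibration is good to about 2 mm. A picture is of the moment at which its call begins. camera_model takes no time and is no camera call.
- order.sign_off(): hands the job in; it is judged then, once.
The state is a dict: "time": time; "joints": joint angles; "dq": joint speeds; "tau": joint torques, N m; "tool_pos": TCP position; "tcp_rot": TCP orientation; "contact_force": force on the tool from outside, world axes, zero at the start; "torque": the same for the moment, N m; "gripper_width": finger opening in m; "grip_force": force on a finger pad.
Only numpy, scipy, OpenCV 4.12 (cv2) and the standard library are available. Lean on these libraries where they do the work, as an engineer would, in place of code of your own. Each camera call takes 0.05 s, during which the arm holds its last target. There are 200 camera calls.

### The job

Take the rake from its grey mat, set its two feet lightly on the tray's side rails at the blue end, and comb it along to the stop-wall end keeping a gentle pressure of roughly 5 to 10 N on the rails all the way (they are worn hollow in the middle), so that every white kiln rod ends lying in a groove; comb again if a rod is left askew, or if one got under the tines and held the feet off the rails. Then stand the rake back on the grey mat and let go. Press only lightly (the tray must never take more than about 15 N), never touch the rods with the gripper, and leave the leaf dish, pink bowl and jar where they are.

Things in the scene. Friction and masses are not known exactly. Their poses are not given: they have to be found in the camera images.
- tray: Grooved tray, 204 mm (x) by 310 mm (y), on a soft rubber base; gives straight down 1 mm per 10 N. Origin: centre of its underside, 12 mm above the table; z up. 15 green grooves between round-topped ridges run along x, at 17 mm pitch in y (centres 0, +-17 .. +-119 mm), 124 mm long, 11 wide, 8.5 deep; ridge tops at z 18 mm. The -y end is a flat blue land, the +y end a stop wall (y 135 to 155, top at z 28). Turned up to 13 degrees.
- comb_start (a point): On the tray's middle line at its blue end (tray y -117 mm), level with the tops of the two flat pale side rails (tray z 21.4 mm; they run along y at |x| 67 to 102 mm; worn wood: sound at both ends, hollowed in the middle (|y| under 40) by 2 to 3 mm: follow by feel). Inside them stand thin fences (|x| 62 to 67, top z 28). With the rake's underside centre here and bar along tray x its feet stand on them, short of all rods.
- comb_end (a point): Same at the stop-wall end (tray y +115 mm): the rake's underside centre comes here at the end of a combing stroke, still clear of the stop wall.
- rod_a: White ceramic kiln rod, 9 mm thick, 100 mm long with round ends, about 20 g; one of four identical. Origin at its centre, x along its length. It starts lying askew across the tray's ridges (centre 22.5 mm above the tray's origin, about 22 to 32 degrees off the grooves); lying in a groove its centre is about 14 mm above the tray's origin.
- rod_b: White ceramic kiln rod, 9 mm thick, 100 mm long with round ends, about 20 g; one of four identical. Origin at its centre, x along its length. It starts lying askew across the tray's ridges (centre 22.5 mm above the tray's origin, about 22 to 32 degrees off the grooves); lying in a groove its centre is about 14 mm above the tray's origin.
- rod_c: White ceramic kiln rod, 9 mm thick, 100 mm long with round ends, about 20 g; one of four identical. Origin at its centre, x along its length. It starts lying askew across the tray's ridges (centre 22.5 mm above the tray's origin, about 22 to 32 degrees off the grooves); lying in a groove its centre is about 14 mm above the tray's origin.
- rod_d: White ceramic kiln rod, 9 mm thick, 100 mm long with round ends, about 20 g; one of four identical. Origin at its centre, x along its length. It starts lying askew across the tray's ridges (centre 22.5 mm above the tray's origin, about 22 to 32 degrees off the grooves); lying in a groove its centre is about 14 mm above the tray's origin.
- rake: Dark wooden comb rake standing on its feet on the grey mat, 190 mm along its x, about 0.22 kg. Origin: centre of its underside, level with the soles; x along the bar, y across it (combing direction), z up. Feet at x = +-85 mm, each 18 mm wide (x), 60 mm long (y). Bar top at z 45 mm; on it a red grip block 70 mm (x) by 24 mm (y), z 45 to 99 mm. It is the same turned by half a turn.
- rake_tines (a point): Middle of the row of 6 steel tine tips, 0.5 mm above the rake's soles; tines 6 mm thick stand along the bar from x -55 to +55 mm. With the feet on the tray's rails the tips pass 1.5 to 4 mm above the ridges: they push rods that lie on the ridges and pass over rods that lie in grooves. A rod caught under them can hold the feet off the rails.
- rake_grip (a point): Point inside the rake's red grip block, on its centre line, 75 mm above the rake's soles: the place to grasp, fingers closing along the rake's y on the 24 mm width.
- mat: Flat grey rubber mat fixed to the table, 240 mm (its x) by 100 mm (its y), 4 mm thick. Origin: centre of its underside. The rake starts on it, its bar nearly along the mat's x.
- dish: White ceramic leaf-shaped dish, 180 mm long (its y), 68 mm wide, 35 mm high, origin under its centre. Leave alone.
- bowl: Pink bowl, 150 mm across, 75 mm high, origin under its centre. Leave alone.
- jar: White jar, 64 mm across, 85 mm high, origin under its centre. Leave alone.
Not all that is in view belongs to the job. Leave any yellow look-alike of the rod_a alone.

How it is judged:
By the outcome, as a careful person would: the job done as asked, in the order asked, and still so for the second after the job is handed in, with the robot touching nothing.
It also fails if it takes over 72 s, if anything falls off the work surface, if the arm or the gripper's body presses on something with over 40 N, if the wrist force passes 120 N, or if a joint passes its speed limit or range.

## Working session

There is one attempt and no reset: what is moved stays moved. The work goes in short steps, Python scripts to look and compute and a tool call to move; the robot and the scene stay as the last step left them, time stands still between calls to the robot, and variables do not carry over. Pictures are saved under pics/ and viewed, at most 10 in all, crops included, and the job is handed in when it is done.

Besides the shell and the picture viewer there is one more tool, called after "Emit:" as name(argument=value, ...) on one line, values as JSON. step_arm: Moves the arm, as the interface text tells. Scaled input: -1 to 1 covers 8 cm each way for a shift and 90 degrees each way for a turn. Its arguments: {"type":"object","properties":{"moves":{"type":"array"}},"required":["moves"]}

```bash
mkdir -p pics; ls; python3 - <<'E'
from rig import bot, imaging
import cv2,numpy as np
for n in("top","side"):
    f=imaging.grab_frame(n);cv2.imwrite(f"pics/{n}0.png",f)
    m=imaging.camera_model(n);R=cv2.Rodrigues(np.array(m["rvec"]))[0];print(n,-R.T@np.array(m["tvec"]).ravel(),R[2],m["K"],m["distortion"])
print(bot.read_state(),bot.nose_length)
E
```

```text
pics
top [0.45375759 0.02584274 1.03695729] [ 0.14213769  0.02059323 -0.98963266] [[378.94533704   0.         258.12640804]
 [  0.         378.94533704 187.61676363]
 [  0.           0.           1.        ]] [0.01190054 0.         0.         0.         0.        ]
side [0.36556883 1.1572642  0.90692182] [ 0.15202445 -0.79194186 -0.59136846] [[499.37005341   0.         252.09138208]
 [  0.         499.37005341 197.08316892]
 [  0.           0.           1.        ]] [-0.16307604  0.          0.          0.          0.        ]
{'time': 0.1, 'joints': array([-1.21799358e+00,  1.26337218e-01, -4.05069497e-02,  1.40540707e+00,
        3.20906871e-06,  1.57079448e+00]), 'dq': array([ 0.00136405, -0.00109791,  0.00261515, -0.00166021,  0.00040756,
       -0.00128935]), 'tau': array([-9.42914448e-04, -4.36898983e+01,  3.53607666e+01,  1.35355495e-02,
       -5.85452267e-05, -1.59889510e-05]), 'tool_pos': array([ 0.18127971, -0.49232702,  0.23859716]), 'tcp_rot': array([-3.09142891e+00, -5.51063003e-01,  3.95910116e-04]), 'contact_force': array([0.79794607, 0.47040171, 0.98102492]), 'torque': array([ 0.05724923, -0.00265848,  0.01608884]), 'grip_force': 0.0, 'gripper_width': 0.08533041845421392} 0.008
```

View pics/top0.png

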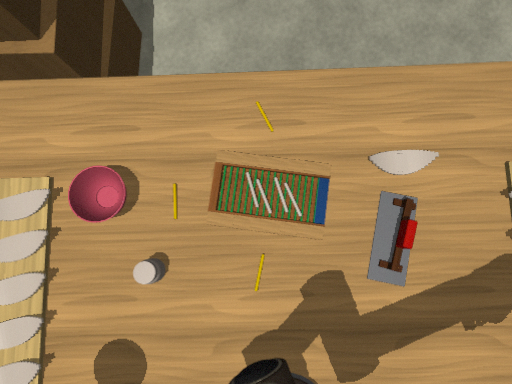

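View pics/side0.png

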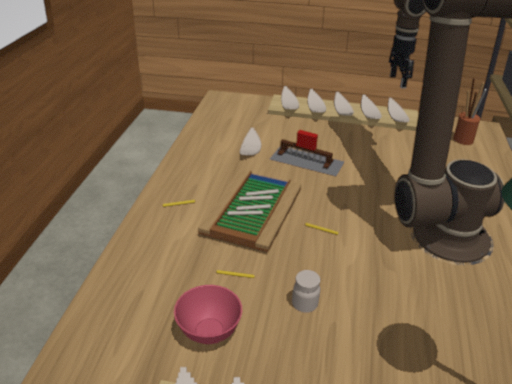

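The top view shows the tray at about (270,193) with its blue end on the right (322,200), four rods around (250–295,195), the rake on its grey mat at (395,235) with the red grip at (407,234), and the dish at (403,160). The side view shows the same layout: rake (307,152), tray (255,205), with the jar and bowl well clear.

```bash
cat > h.py <<'E'
import cv2,numpy as np
from rig import bot,imaging
def ray(n,px,z):
    m=imaging.camera_model(n);R=cv2.Rodrigues(np.array(m["rvec"]))[0];c=-R.T@np.array(m["tvec"]).ravel()
    u=cv2.undistortPoints(np.array(px,float).reshape(-1,1,2),m["K"],np.array(m["distortion"])).reshape(-1,2)
    d=np.c_[u,np.ones(len(u))]@R
    return c+d*((z-c[2])/d[:,2])[:,None]
def proj(n,p):
    m=imaging.camera_model(n);return cv2.projectPoints(np.array(p,float).reshape(-1,3),m["rvec"],m["tvec"],m["K"],np.array(m["distortion"]))[0].reshape(-1,2)
def rect(n,mask,z):
    "min-area rectangle of the biggest blob, in world coordinates on the plane z"
    c=max(cv2.findContours(mask.astype(np.uint8),0,cv2.CHAIN_APPROX_NONE)[0],key=cv2.contourArea)
    p=ray(n,c.reshape(-1,2),z)[:,:2].astype(np.float32)
    return cv2.minAreaRect(p)
E
python3 - <<'E'
from h import *
f=cv2.imread("pics/top0.png");s=cv2.imread("pics/side0.png")
def masks(f):
    h=cv2.cvtColor(f,cv2.COLOR_BGR2HSV);H,S,V=[h[...,i].astype(int) for i in range(3)]
    return dict(red=((H<5)|(H>175))&(S>200)&(V>110),blue=(H>100)&(H<125)&(S>150),green=(H>45)&(H<85)&(S>90),grey=(S<75)&(V>60)&(V<165),white=(S<60)&(V>170))
k=np.ones((5,5),np.uint8)
M=masks(f);N=masks(s)
roi=np.zeros(f.shape[:2],bool);roi[185:292,360:425]=1
print("red top103",rect("top",M["red"],.103)); print("red side",rect("side",N["red"],.103))
print("mat",rect("top",cv2.morphologyEx((M["grey"]&roi).astype(np.uint8),cv2.MORPH_CLOSE,k),.004))
print("blue",rect("top",M["blue"],.030))
gb=cv2.morphologyEx((M["blue"]|M["green"]).astype(np.uint8),cv2.MORPH_CLOSE,np.ones((9,9),np.uint8))
print("green+blue",rect("top",gb,.030))
g=cv2.morphologyEx(M["green"].astype(np.uint8),cv2.MORPH_CLOSE,np.ones((9,9),np.uint8));print("green",rect("top",g,.030))
w=(M["white"]);w[:,:215]=0;w[:,330:]=0;w[:160]=0;w[230:]=0
for c in cv2.findContours(w.astype(np.uint8),0,1)[0]:
    if len(c)>8: print("rod",cv2.minAreaRect(ray("top",c.reshape(-1,2),.0345)[:,:2].astype(np.float32)))
a=cv2.resize(f[140:300,200:445],None,fx=3,fy=3,interpolation=cv2.INTER_CUBIC);cv2.imwrite("pics/crop1.png",a)
b=cv2.resize(s[115:255,190:360],None,fx=4,fy=4,interpolation=cv2.INTER_CUBIC);cv2.imwrite("pics/crop2.png",b)
E
```

```text
red top103 ((0.46331197023391724, -0.3178200423717499), (0.022145722061395645, 0.06730636209249496), 73.17194366455078)
red side ((0.463565468788147, -0.306606650352478), (0.020832551643252373, 0.06494545936584473), 74.8828353881836)
mat ((0.4566546082496643, -0.30752748250961304), (0.09944432973861694, 0.23914776742458344), 76.83800506591797)
blue ((0.5588645339012146, -0.12008707225322723), (0.024241028353571892, 0.12032262235879898), 80.67737579345703)
green+blue ((0.5800929069519043, 0.007843881845474243), (0.28363457322120667, 0.12262888997793198), 80.69779205322266)
green ((0.5821018218994141, 0.020108431577682495), (0.2587786316871643, 0.12262888997793198), 80.69779205322266)
rod ((0.5644087791442871, -0.043120160698890686), (0.09389487653970718, 0.005374629981815815), 22.75293731689453)
rod ((0.5761163830757141, 0.033804696053266525), (0.09511293470859528, 0.004971951246261597), 19.9047794342041)
rod ((0.5774768590927124, -0.013147909194231033), (0.09388826787471771, 0.00503147765994072), 16.23012351989746)
rod ((0.5945701599121094, 0.0642733946442604), (0.0957198366522789, 0.005447977688163519), 14.769105911254883)
```

View pics/crop1.png

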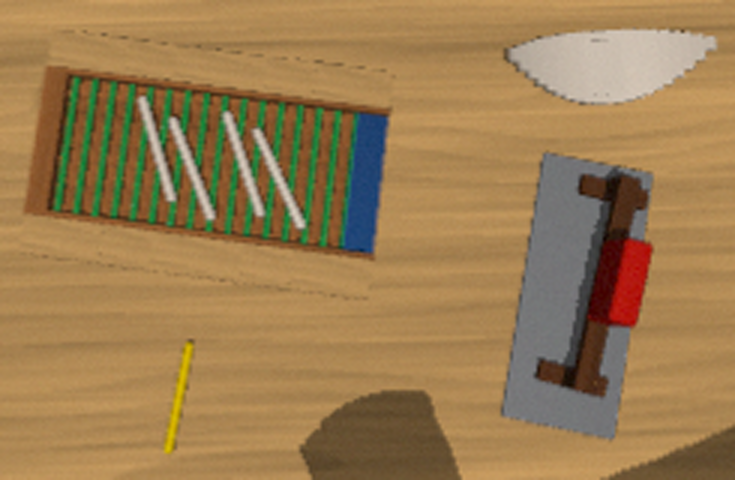

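View pics/crop2.png

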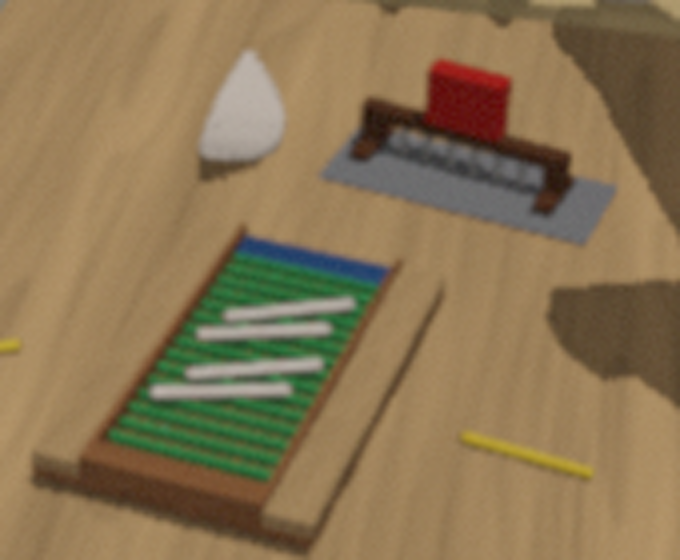

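The crops show the tray's blue end at the right with pale rails outside thin brown fences, and four rods askew over the grooves. The rake's feet are at crop pixels (612,187) and (572,378) with the bright red top of the grip at (628,283).

```bash
python3 - <<'E'
from h import *
f=cv2.imread("pics/top0.png");s=cv2.imread("pics/side0.png")
def hsv(f):
    h=cv2.cvtColor(f,cv2.COLOR_BGR2HSV);return [h[...,i].astype(int) for i in range(3)]
H,S,V=hsv(f);red=((H<6)|(H>174))&(S>180)&(V>60)
print(np.percentile(V[red],[5,25,50,75,95]))
for t in (190,210): print("redtop",t,rect("top",red&(V>t),.103))
# dark wood of rake on the mat
roi=np.zeros(V.shape,bool);roi[190:275,375:420]=1
dk=roi&(S>90)&(V<110)&~red&((H<20)|(H>170))
for z in(.02,.049): print("dark",z,rect("top",dk,z))
# foot blobs: split upper/lower
y,x=np.nonzero(dk)
for lab,sel in(("up",y<212),("lo",y>255)): print(lab,ray("top",[[x[sel].mean(),y[sel].mean()]],.025))
H2,S2,V2=hsv(s);r2=((H2<6)|(H2>174))&(S2>180)&(V2>60);r2[:,:280]=0;r2[200:]=0
print(np.percentile(V2[r2],[5,25,50,75,95]))
yy,xx=np.nonzero(r2); print("side red bbox",xx.min(),xx.max(),yy.min(),yy.max())
for c in [(0.4633,-0.3178)]:
  for th in(-13,-15,-17):
    a=np.deg2rad(th);X=np.array([np.cos(a),np.sin(a)]);Y=np.array([-X[1],X[0]])
    P=[[*(np.array(c)+i*.035*X+j*.012*Y),z] for i in(-1,1) for j in(-1,1) for z in(.049,.103)]
    q=proj("side",P);print(th,q.min(0),q.max(0)); q=proj("top",P);print("  top",q.min(0),q.max(0))
yt,xt=np.nonzero(red);print("top red bbox",xt.min(),xt.max(),yt.min(),yt.max())
gb=cv2.morphologyEx((((H2>45)&(H2<85)&(S2>90))|((H2>100)&(H2<125)&(S2>150))).astype(np.uint8),cv2.MORPH_CLOSE,np.ones((9,9),np.uint8))
gb[:,:200]=0;gb[:,305:]=0;gb[:170]=0
print("side green+blue",rect("side",gb,.030))
E
```

```text
[ 65.  70. 158. 178. 181.]Traceback (most recent call last):
  File "<stdin>", line 7, in <module>
  File "h.py", line 12, in rect
    c=max(cv2.findContours(mask.astype(np.uint8),0,cv2.CHAIN_APPROX_NONE)[0],key=cv2.contourArea)
ValueError: max() iterable argument is empty
```

```bash
python3 - <<'E'
from h import *
f=cv2.imread("pics/top0.png");s=cv2.imread("pics/side0.png")
def hsv(f):
    h=cv2.cvtColor(f,cv2.COLOR_BGR2HSV);return [h[...,i].astype(int) for i in range(3)]
H,S,V=hsv(f);red=((H<6)|(H>174))&(S>180)&(V>60);red[:,:370]=0
red[:180]=0;red[290:]=0
for t in (150,168,174): print("redtop",t,rect("top",red&(V>t),.103))
roi=np.zeros(V.shape,bool);roi[190:275,375:420]=1
dk=roi&(S>90)&(V<110)&~red&((H<20)|(H>170))
y,x=np.nonzero(dk)
for lab,sel in(("up",y<212),("lo",y>255)): print(lab,ray("top",[[x[sel].mean(),y[sel].mean()]],.025))
H2,S2,V2=hsv(s);r2=((H2<6)|(H2>174))&(S2>180)&(V2>60);r2[:,:280]=0;r2[200:]=0;r2[:,340:]=0
yy,xx=np.nonzero(r2); print("side red bbox",xx.min(),xx.max(),yy.min(),yy.max())
for th in(-13,-15,-17):
    c=(0.4633,-0.3178)
    a=np.deg2rad(th);X=np.array([np.cos(a),np.sin(a)]);Y=np.array([-X[1],X[0]])
    P=[[*(np.array(c)+i*.035*X+j*.012*Y),z] for i in(-1,1) for j in(-1,1) for z in(.049,.103)]
    q=proj("side",P);print(th,q.min(0),q.max(0)); q=proj("top",P);print("  top",q.min(0),q.max(0))
yt,xt=np.nonzero(red);print("top red bbox",xt.min(),xt.max(),yt.min(),yt.max())
gb=cv2.morphologyEx((((H2>45)&(H2<85)&(S2>90))|((H2>100)&(H2<125)&(S2>150))).astype(np.uint8),cv2.MORPH_CLOSE,np.ones((9,9),np.uint8))
gb[:,:200]=0;gb[:,305:]=0;gb[:170]=0
print("side green+blue",rect("side",gb,.030))
E
```

```text
redtop 150 ((0.46385136246681213, -0.31905269622802734), (0.021133560687303543, 0.06725951284170151), 72.47250366210938)
redtop 168 ((0.46357885003089905, -0.3189656734466553), (0.01741352491080761, 0.06389562040567398), 72.77031707763672)
redtop 174 ((0.4639692008495331, -0.3190229833126068), (0.016637738794088364, 0.06208459660410881), 73.32041931152344)
up [[ 0.54261907 -0.34120892  0.025     ]]
lo [[ 0.38843478 -0.29496782  0.025     ]]
side red bbox 296 316 130 149
-13 [295.7630916 128.6099848] [318.94589431 150.33864881]
  top [395.01670546 218.66938849] [416.60078687 249.23064921]
-15 [295.77919004 128.48422671] [318.94449888 150.47556314]
  top [394.56509979 218.60841739] [417.07809191 249.29158998]
-17 [295.8084731  128.36329222] [318.92958011 150.60752775]
  top [394.12240223 218.56591388] [417.54643314 249.33361291]
top red bbox 396 416 219 248
side green+blue ((0.5829399824142456, 0.0075020939111709595), (0.26666656136512756, 0.1176481693983078), 80.59720611572266)
```

Emit:
step_arm(moves=[[0, 0, 0, 0, 0, 0.09, 100], [0, 0, 0, 0, 0, 0.09, 100], [0, 0, 0, 0, 0, 0.09, 100], [0, 0, 0, 0, 0, 0.09, 100], [0, 0, 0, 0, 0, 0.03, 100]])

```text
time: 0.6
tool_pos: [0.1813, -0.4924, 0.2388]
tcp_rot: [-3.113, 0.413, 0.001]
contact_force: [0.4, -0.3, -0.6]
gripper_width: 0.0853
grip_force: 0.0
```

Emit:
step_arm(moves=[[0, 0, 0, 0, 0, 0.021, 100], [0.274, -0.31, 0, 0, 0, 0, 100], [0.274, -0.31, 0, 0, 0, 0, 100], [0.274, -0.31, 0, 0, 0, 0, 100], [0.274, -0.31, 0, 0, 0, 0, 100]])

```text
time: 1.1
tool_pos: [0.2947, -0.4221, 0.2389]
tcp_rot: [-3.107, 0.459, 0.001]
contact_force: [-0.4, -0.5, 0.7]
gripper_width: 0.0851
grip_force: 0.0
```

Emit:
step_arm(moves=[[0.274, -0.31, 0, 0, 0, 0, 100], [0.274, -0.31, 0, 0, 0, 0, 100], [0.274, -0.31, 0, 0, 0, 0, 100], [0.274, -0.31, 0, 0, 0, 0, 100], [0.274, -0.31, 0, 0, 0, 0, 100]])

```text
time: 1.6
tool_pos: [0.4356, -0.3349, 0.2389]
tcp_rot: [-3.108, 0.458, 0.001]
contact_force: [-0.5, -0.4, -0.4]
gripper_width: 0.0857
grip_force: 0.0
```

```bash
python3 - <<'E'
from h import *
s=bot.read_state();print(s['tool_pos'],s['tcp_rot'],s['joints'])
E
```

```text
[ 0.43561829 -0.33487516  0.2388706 ] [-3.10763009e+00  4.58168445e-01  1.09611641e-03] [-6.55375049e-01  1.73148870e-01  1.49917765e-02  1.41342861e+00
 -1.76141129e-05  2.77897537e+00]
```

J6 would run past its range by the comb's end, so I take the same grasp with a half turn.

Emit:
step_arm(moves=[[0, 0, 0, 0, 0, -0.0952, 100], [0, 0, 0, 0, 0, -0.0952, 100], [0, 0, 0, 0, 0, -0.0952, 100], [0, 0, 0, 0, 0, -0.0952, 100], [0, 0, 0, 0, 0, -0.0952, 100]])

```text
time: 2.1
tool_pos: [0.4346, -0.3357, 0.2388]
tcp_rot: [-3.058, -0.718, 0.001]
contact_force: [-0.0, -0.2, 0.3]
gripper_width: 0.0853
grip_force: 0.0
```

Emit:
step_arm(moves=[[0, 0, 0, 0, 0, -0.0952, 100], [0, 0, 0, 0, 0, -0.0952, 100], [0, 0, 0, 0, 0, -0.0952, 100], [0, 0, 0, 0, 0, -0.0952, 100], [0, 0, 0, 0, 0, -0.0952, 100]])

```text
time: 2.6
tool_pos: [0.4345, -0.3358, 0.2388]
tcp_rot: [-2.584, -1.785, 0.001]
contact_force: [0.1, -0.8, 0.1]
gripper_width: 0.0853
grip_force: 0.0
```

Emit:
step_arm(moves=[[0, 0, 0, 0, 0, -0.0952, 100], [0, 0, 0, 0, 0, -0.0952, 100], [0, 0, 0, 0, 0, -0.0952, 100], [0, 0, 0, 0, 0, -0.0952, 100], [0, 0, 0, 0, 0, -0.0952, 100]])

```text
time: 3.1
tool_pos: [0.4345, -0.3358, 0.2388]
tcp_rot: [-1.754, -2.605, -0.0]
contact_force: [0.2, 0.1, -0.6]
gripper_width: 0.0854
grip_force: 0.0
```

Emit:
step_arm(moves=[[0, 0, 0, 0, 0, -0.0952, 100], [0, 0, 0, 0, 0, -0.0952, 100], [0, 0, 0, 0, 0, -0.0952, 100], [0, 0, 0, 0, 0, -0.0952, 100], [0, 0, 0, 0, 0, -0.0952, 100]])

```text
time: 3.6
tool_pos: [0.4345, -0.3358, 0.2388]
tcp_rot: [-0.682, -3.066, -0.001]
contact_force: [-1.3, -0.6, 0.3]
gripper_width: 0.0857
grip_force: 0.0
```

Emit:
step_arm(moves=[[0, 0, 0, 0, 0, -0.0952, 100], [-0.279, 0.293, 0, 0, 0, 0.003, 100], [0, 0, 0.45, 0, 0, 0, 100], [0, 0, 0.45, 0, 0, 0, 100], [0, 0, 0, 0, 0, 0, 100]])

```text
time: 4.1
tool_pos: [0.4604, -0.3179, 0.162]
tcp_rot: [-0.466, -3.098, -0.007]
contact_force: [-0.2, 0.6, -0.1]
gripper_width: 0.0855
grip_force: 0.0
```

```bash
cat >> h.py <<'E'
def st():
    s=bot.read_state();R=cv2.Rodrigues(s['tcp_rot'])[0]
    print("t",s['time'],"p",s['tool_pos'].round(4),"yaw %.2f"%np.degrees(np.arctan2(R[1,0],R[0,0])),"z-axis",R[:,2].round(4),"F",s['contact_force'].round(2),"M",s['torque'].round(2),"J",s['joints'].round(2),"w %.4f"%s['gripper_width'],s['grip_force'])
    return s
E
python3 -c "
from h import *
st()"
```

```text
t 4.1 p [ 0.4604 -0.3179  0.162 ] yaw 162.90 z-axis [-0.0079  0.0055 -1.    ] F [-0.2   0.59 -0.07] M [ 0.03  0.09 -0.04] J [-0.6   0.21 -0.11  1.26  0.   -0.31] w 0.0855 0.0
```

Emit:
step_arm(moves=[[0, 0, 0, 0, 0, 0, 100], [0, 0, 0.35, 0, 0, 0, 100], [0, 0, 0.35, 0, 0, 0, 100], [0, 0, 0.2, 0, 0, 0, 100], [0, 0, 0, 0, 0, 0, 100]])

```text
time: 4.6
tool_pos: [0.4626, -0.32, 0.0953]
tcp_rot: [-0.468, -3.106, -0.001]
contact_force: [-0.3, 0.0, 0.6]
gripper_width: 0.0856
grip_force: 0.0
```

Emit:
step_arm(moves=[[0, 0, 0, 0, 0, 0, 100], [0, 0, 0, 0, 0, 0, 100], [0, 0, 0, 0, 0, 0, 100], [0, 0, 0, 0, 0, 0, 100], [0, 0, 0, 0, 0, 0, 100]])

```text
time: 5.1
tool_pos: [0.4631, -0.3201, 0.0958]
tcp_rot: [0.467, 3.106, -0.001]
contact_force: [-0.0, -0.1, -0.2]
gripper_width: 0.085
grip_force: 0.0
```

```bash
python3 -c "
from h import *
st()"
```

```text
t 5.1 p [ 0.4631 -0.3201  0.0958] yaw 162.88 z-axis [ 6.e-04 -5.e-04 -1.e+00] F [-0.04 -0.13 -0.16] M [0.05 0.   0.04] J [-0.6   0.23 -0.23  1.11 -0.   -0.31] w 0.0850 0.0
```

Emit:
step_arm(moves=[[0, 0.014, 0.17, 0, 0, 0, 100], [0, 0, 0.178, 0, 0, 0, 100], [0, 0, 0, 0, 0, 0, 100], [0, 0, 0, 0, 0, 0, 60], [0, 0, 0, 0, 0, 0, 40]])

```text
time: 5.6
tool_pos: [0.4634, -0.319, 0.0678]
tcp_rot: [0.468, 3.106, -0.0]
contact_force: [-0.3, 0.5, 0.8]
gripper_width: 0.0591
grip_force: 0.0
```

Emit:
step_arm(moves=[[0, 0, 0, 0, 0, 0, 20], [0, 0, 0, 0, 0, 0, 0], [0, 0, 0, 0, 0, 0, 0], [0, 0, 0, 0, 0, 0, 0], [0, 0, 0, 0, 0, 0, 0]])

```text
time: 6.1
tool_pos: [0.4635, -0.3189, 0.0679]
tcp_rot: [0.467, 3.106, -0.0]
contact_force: [-0.8, 1.0, 2.3]
gripper_width: 0.0237
grip_force: 62.7
```

```bash
python3 -c "
from h import *
st()"
```

```text
t 6.1 p [ 0.4635 -0.3189  0.0679] yaw 162.89 z-axis [ 8.e-04 -2.e-04 -1.e+00] F [-0.77  1.03  2.29] M [ 0.18 -0.09  0.02] J [-0.6   0.25 -0.27  1.05  0.   -0.3 ] w 0.0237 62.727556228637695
```

Emit:
step_arm(moves=[[0, 0, -0.15, 0, 0, 0, 0], [0, 0, -0.3, 0, 0, 0, 0], [0, 0, -0.3, 0, 0, 0, 0], [0, 0, 0, 0, 0, -0.0867, 0], [0, 0, 0, 0, 0, 0, 0]])

```text
time: 6.6
tool_pos: [0.4634, -0.3191, 0.1286]
tcp_rot: [0.254, 3.13, -0.001]
contact_force: [-0.3, 0.8, -2.6]
gripper_width: 0.0234
grip_force: 62.1
```

Emit:
step_arm(moves=[[-0.0971, 0.3704, 0, 0, 0, 0, 0], [-0.0971, 0.3704, 0, 0, 0, 0, 0], [-0.0971, 0.3704, 0, 0, 0, 0, 0], [-0.0971, 0.3704, 0, 0, 0, 0, 0], [-0.0971, 0.3704, 0, 0, 0, 0, 0]])

```text
time: 7.1
tool_pos: [0.5252, -0.1777, 0.1268]
tcp_rot: [-0.261, -3.129, -0.0]
contact_force: [-0.4, -1.2, -2.0]
gripper_width: 0.0238
grip_force: 62.0
```

Emit:
step_arm(moves=[[-0.0971, 0.3704, 0, 0, 0, 0, 0], [-0.0971, 0.3704, 0, 0, 0, 0, 0], [-0.0971, 0.3704, 0, 0, 0, 0, 0], [0, 0, 0, 0, 0, 0, 0], [0, 0, 0, 0, 0, 0, 0]])

```text
time: 7.6
tool_pos: [0.5624, -0.0945, 0.1267]
tcp_rot: [-0.256, -3.129, 0.001]
contact_force: [-0.8, -0.6, -3.0]
gripper_width: 0.0233
grip_force: 62.2
```

Emit:
step_arm(moves=[[0, 0, 0, 0, 0, 0, 0], [0, 0, 0, 0, 0, 0, 0], [0, 0, 0, 0, 0, 0, 0], [0, 0, 0, 0, 0, 0, 0], [0, 0, 0, 0, 0, 0, 0]])

```text
time: 8.1
tool_pos: [0.5628, -0.0954, 0.1275]
tcp_rot: [0.256, 3.131, -0.0]
contact_force: [-0.2, 0.6, -1.9]
gripper_width: 0.023
grip_force: 62.2
```

```bash
python3 - <<'E'
from h import *
st()
for n in("top","side"):
    f=imaging.grab_frame(n);cv2.imwrite(f"pics/{n}1.png",f)
f=cv2.imread("pics/top1.png");s=cv2.imread("pics/side1.png")
a=cv2.resize(f[140:260,200:360],None,fx=3,fy=3,interpolation=2);b=cv2.resize(s[80:260,190:330],None,fx=3,fy=3,interpolation=2)
c=np.zeros((600,800,3),np.uint8)
a=cv2.resize(f[140:260,230:350],(380,380),interpolation=2);c[:380,:380]=a;c[:540,380:]=b[:540,:420];cv2.imwrite("pics/both1.png",c)
E
```

```text
t 8.1 p [ 0.5628 -0.0954  0.1275] yaw 170.63 z-axis [ 1.e-04 -0.e+00 -1.e+00] F [-0.18  0.55 -1.94] M [0.01 0.01 0.01] J [-0.17  0.23 -0.16  1.18 -0.   -0.  ] w 0.0230 62.156091928482056
```

View pics/both1.png

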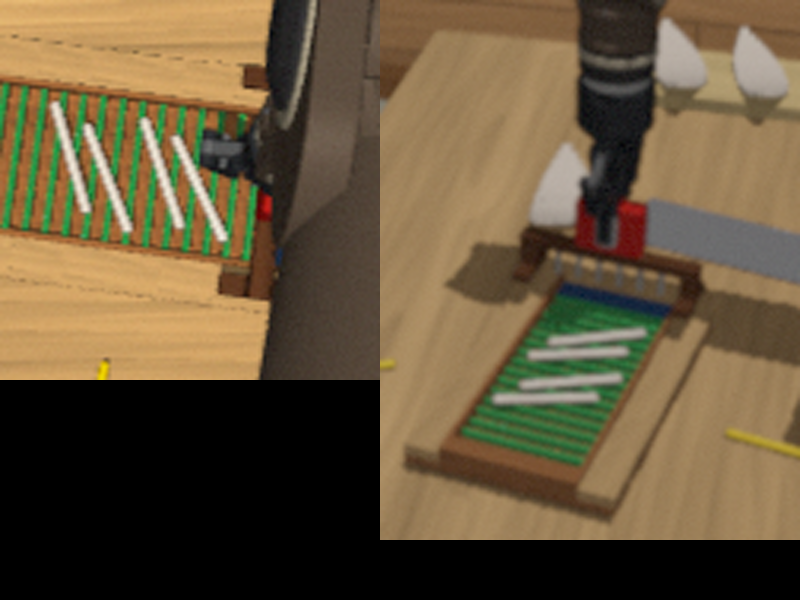

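The picture shows the rake held level over the blue end, its feet above the two rails; the four rods are undisturbed. I now check its lateral alignment to the tray within each camera.

```bash
python3 - <<'E'
from h import *
s=cv2.imread("pics/side1.png");h=cv2.cvtColor(s,cv2.COLOR_BGR2HSV);H,S,V=[h[...,i].astype(int) for i in range(3)]
th=np.deg2rad(-9.35);X=np.array([np.cos(th),np.sin(th)]);Y=np.array([-X[1],X[0]])
c=np.array([.5628,-.0954]);z0=.0636
dk=((H<15)|(H>170))&(S>90)&(V<85);red=((H<5)|(H>175))&(S>200)&(V>60)
m=np.zeros(V.shape,bool);m[150:192,225:305]=1
dk&=m
for r in range(152,186,3):
    x=np.nonzero(dk[r])[0]
    if len(x): print(r,x.min(),x.max(),end=' | ')
print()
for nm,a,b,z in [("barL",.095,0,z0+.045),("barR",-.095,0,z0+.045)]:
  print(nm,proj("side",[*(c+a*X+b*Y),z]))
for sx in(1,-1):
  for a in(.076,.094):
    for b in(-.03,.03): print("sole",sx*a,b,proj("side",[*(c+sx*a*X+b*Y),z0]).round(1))
m=np.zeros(V.shape,bool);m[140:172,250:290]=1
yy,xx=np.nonzero(red&m);print("red",xx.min(),xx.max(),yy.min(),yy.max())
q=proj("side",[[*(c+i*.035*X+j*.012*Y),z0+z] for i in(-1,1) for j in(-1,1) for z in(.045,.099)]);print(q.min(0),q.max(0))
# tray fences in side image: edges of green by row
g=(H>45)&(H<85)&(S>90); g[:,:200]=0;g[:,310:]=0
L=[];Rr=[]
for r in range(186,232,2):
    x=np.nonzero(g[r])[0]
    if len(x)>20:L.append([x.min()-.5,r]);Rr.append([x.max()+.5,r])
T=np.array([.582,.0205])
for nm,P,z in(("L",L,.03),("R",Rr,.04)):
    w=ray("side",P,z)[:,:2]-T; print(nm,np.c_[w@X,w@Y][::3].round(4).tolist(),np.median(w@X))
cv2.imwrite("pics/rk.png",cv2.resize(s[130:200,225:310],None,fx=9,fy=8,interpolation=2))
E
```

```text
152 259 269 | 155 261 261 | 158 237 261 | 161 237 263 | 164 237 267 | 167 237 290 | 170 234 295 | 173 237 296 | 176 248 296 | 179 246 296 | 182 288 294 | 185 286 292 | 
barL [[237.5395603  155.76316617]]
barR [[297.32113843 168.60230085]]
sole 0.076 -0.03 [[246.8 164.6]]
sole 0.076 0.03 [[239.6 174.4]]
sole 0.094 -0.03 [[241.5 163.4]]
sole 0.094 0.03 [[234.2 173.2]]
sole -0.076 -0.03 [[293.2 174.7]]
sole -0.076 0.03 [[287.3 185.1]]
sole -0.094 -0.03 [[298.8 176. ]]
sole -0.094 0.03 [[293.1 186.5]]
red 255 277 147 165
[254.57203501 142.30011055] [280.1118909  166.45344595]
L [[0.0598, -0.0794], [0.0606, -0.0015], [0.0629, 0.0811], [0.0625, 0.1098], [0.0189, 0.1203]] 0.06058179956935212
R [[-0.0579, -0.1117], [-0.0582, -0.035], [-0.0589, 0.0456], [-0.0601, 0.0737], [-0.0562, 0.103]] -0.05859496665759696
```

View pics/rk.png

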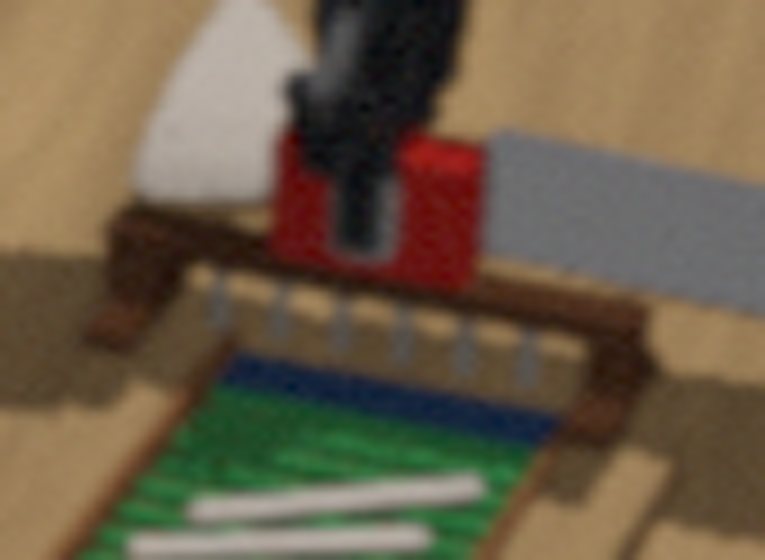

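The crop shows all six tines clearly, the outermost tips at crop (218,328) and (527,383), i.e. side pixels (249.2,171) and (283.6,177.9).

```bash
python3 - <<'E'
from h import *
th=np.deg2rad(-9.35);X=np.array([np.cos(th),np.sin(th)]);Y=np.array([-X[1],X[0]])
c=np.array([.5628,-.0954])
w=ray("side",[[249.2,171.2],[283.6,177.9]],.064)[:,:2]-c;print(w@X,w@Y,(w@X).mean())
f=cv2.imread("pics/top1.png")
# lower bar end & near foot end in top view (crop px/3.167 + offset)
w=ray("top",[[230+258/3.167,140+298/3.167]],.1086)[:,:2]-c;print("bar end",w@X,w@Y)
w=ray("top",[[230+220/3.167,140+268/3.167],[230+218/3.167,140+292/3.167]],.075)[:,:2]-c;print("foot end",w@X,w@Y)
w=ray("top",[[230+245/3.167,140+66/3.167],[230+243/3.167,140+86/3.167]],.075)[:,:2]-c;print("far foot",w@X,w@Y)
E
```

```text
[ 0.05516035 -0.05431781] [ 0.00303739 -0.00184566] 0.00042126924526208337
bar end [-0.0946733] [-0.00085708]
foot end [-0.07398422 -0.09304814] [0.02802188 0.02733271]
far foot [0.0916519  0.07495513] [0.02744019 0.02711338]
```

Emit:
step_arm(moves=[[0, 0, 0.12, 0, 0, 0, 0], [0, 0, 0.12, 0, 0, 0, 0], [0, 0, 0.085, 0, 0, 0, 0], [0, 0, 0, 0, 0, 0, 0], [0, 0, 0, 0, 0, 0, 0]])

```text
time: 8.7
tool_pos: [0.5626, -0.0949, 0.101]
tcp_rot: [-0.255, -3.13, -0.0]
contact_force: [-0.8, 0.1, -2.9]
gripper_width: 0.023
grip_force: 62.1
```

Emit:
step_arm(moves=[[0, 0, 0.01, 0, 0, 0, 0], [0, 0, 0.01, 0, 0, 0, 0], [0, 0, 0, 0, 0, 0, 0], [0, 0, 0, 0, 0, 0, 0], [0, 0, 0, 0, 0, 0, 0]])

```text
time: 9.2
tool_pos: [0.5629, -0.095, 0.1]
tcp_rot: [0.255, 3.131, -0.0]
contact_force: [1.6, 0.5, -2.4]
gripper_width: 0.0231
grip_force: 62.1
```

```bash
python3 -c "
from h import *
st()"
```

```text
t 9.2 p [ 0.5629 -0.095   0.1   ] yaw 170.69 z-axis [ 2.e-04 -0.e+00 -1.e+00] F [ 1.56  0.5  -2.42] M [0.01 0.   0.07] J [-0.17  0.25 -0.2   1.12 -0.   -0.  ] w 0.0231 62.12124466896057
```

Emit:
step_arm(moves=[[0, 0, 0.008, 0, 0, 0, 0], [0, 0, 0.008, 0, 0, 0, 0], [0, 0, 0.006, 0, 0, 0, 0], [0, 0, 0, 0, 0, 0, 0], [0, 0, 0, 0, 0, 0, 0]])

```text
time: 9.7
tool_pos: [0.5629, -0.095, 0.0981]
tcp_rot: [-0.255, -3.131, -0.0]
contact_force: [0.5, 0.3, -2.9]
gripper_width: 0.0231
grip_force: 62.1
```

Emit:
step_arm(moves=[[0, 0, 0.005, 0, 0, 0, 0], [0, 0, 0.005, 0, 0, 0, 0], [0, 0, 0, 0, 0, 0, 0], [0, 0, 0, 0, 0, 0, 0], [0, 0, 0, 0, 0, 0, 0]])

```text
time: 10.2
tool_pos: [0.5629, -0.095, 0.0973]
tcp_rot: [0.255, 3.131, -0.0]
contact_force: [-1.0, -0.1, -1.3]
gripper_width: 0.0234
grip_force: 62.2
```

Emit:
step_arm(moves=[[0, 0, 0.004, 0, 0, 0, 0], [0, 0, 0.003, 0, 0, 0, 0], [0, 0, 0, 0, 0, 0, 0], [0, 0, 0, 0, 0, 0, 0], [0, 0, 0, 0, 0, 0, 0]])

```text
time: 10.7
tool_pos: [0.5629, -0.095, 0.0969]
tcp_rot: [0.255, 3.131, 0.0]
contact_force: [-1.7, 0.9, 0.5]
gripper_width: 0.0231
grip_force: 62.6
```

```bash
python3 -c "
from h import *
st()"
```

```text
t 10.7 p [ 0.5629 -0.095   0.0969] yaw 170.68 z-axis [ 2.e-04 -0.e+00 -1.e+00] F [-1.72  0.89  0.53] M [ 0.01  0.15 -0.03] J [-0.17  0.25 -0.21  1.12  0.   -0.  ] w 0.0231 62.56437420845032
```

Emit:
step_arm(moves=[[0, 0, 0.004, 0, 0, 0, 0], [0, 0, 0.003, 0, 0, 0, 0], [0, 0, 0, 0, 0, 0, 0], [0, 0, 0, 0, 0, 0, 0], [0, 0, 0, 0, 0, 0, 0]])

```text
time: 11.2
tool_pos: [0.5629, -0.095, 0.0964]
tcp_rot: [0.255, 3.131, 0.0]
contact_force: [-2.5, 1.9, 6.0]
gripper_width: 0.0234
grip_force: 63.1
```

Emit:
step_arm(moves=[[0, 0.04, 0, 0, 0, 0, 0], [0, 0.04, 0, 0, 0, 0, 0], [0, 0.04, 0, 0, 0, 0, 0], [0, 0.04, 0, 0, 0, 0, 0], [0, 0.04, 0, 0, 0, 0, 0]])

```text
time: 11.7
tool_pos: [0.5658, -0.0792, 0.0964]
tcp_rot: [0.255, 3.13, -0.001]
contact_force: [-0.5, -4.4, 4.0]
gripper_width: 0.0234
grip_force: 63.1
```

```bash
python3 -c "
from h import *
st()"
```

```text
t 11.7 p [ 0.5658 -0.0792  0.0964] yaw 170.68 z-axis [ 6.e-04 -8.e-04 -1.e+00] F [-0.53 -4.37  4.  ] M [-1.31  0.24  0.01] J [-0.14  0.25 -0.21  1.12 -0.    0.02] w 0.0234 63.13011288642883
```

Emit:
step_arm(moves=[[0, 0.04, 0.001, 0, 0, 0, 0], [0, 0.04, 0.001, 0, 0, 0, 0], [0, 0.04, 0, 0, 0, 0, 0], [0, 0.04, 0, 0, 0, 0, 0], [0, 0.04, 0, 0, 0, 0, 0]])

```text
time: 12.2
tool_pos: [0.5683, -0.0634, 0.0963]
tcp_rot: [0.255, 3.131, -0.001]
contact_force: [-0.4, -5.2, 5.2]
gripper_width: 0.0232
grip_force: 63.3
```

Emit:
step_arm(moves=[[0, 0.04, 0, 0, 0, 0, 0], [0, 0.04, 0, 0, 0, 0, 0], [0, 0.04, 0, 0, 0, 0, 0], [0, 0.03, 0, 0, 0, 0, 0], [0, 0.03, 0, 0, 0, 0, 0]])

```text
time: 12.7
tool_pos: [0.5706, -0.0493, 0.0963]
tcp_rot: [0.255, 3.131, -0.001]
contact_force: [-0.7, -4.2, 6.4]
gripper_width: 0.0235
grip_force: 63.2
```

Emit:
step_arm(moves=[[0, 0.025, 0, 0, 0, 0, 0], [0, 0.025, 0, 0, 0, 0, 0], [0, 0.025, 0, 0, 0, 0, 0], [0, 0.025, 0, 0, 0, 0, 0], [0, 0.025, 0, 0, 0, 0, 0]])

```text
time: 13.2
tool_pos: [0.5721, -0.0394, 0.0963]
tcp_rot: [0.255, 3.131, -0.001]
contact_force: [-0.6, -5.6, 5.8]
gripper_width: 0.0234
grip_force: 63.2
```

Emit:
step_arm(moves=[[0, 0.025, 0, 0, 0, 0, 0], [0, 0.025, 0, 0, 0, 0, 0], [0, 0.025, 0, 0, 0, 0, 0], [0, 0.025, 0, 0, 0, 0, 0], [0, 0.025, 0, 0, 0, 0, 0]])

```text
time: 13.7
tool_pos: [0.5736, -0.0292, 0.096]
tcp_rot: [-0.255, -3.131, -0.0]
contact_force: [-1.0, -4.1, 4.6]
gripper_width: 0.0233
grip_force: 63.1
```

Emit:
step_arm(moves=[[0, 0.02, 0.001, 0, 0, 0, 0], [0, 0.02, 0.001, 0, 0, 0, 0], [0, 0.02, 0.001, 0, 0, 0, 0], [0, 0.02, 0.001, 0, 0, 0, 0], [0, 0.02, 0.001, 0, 0, 0, 0]])

```text
time: 14.2
tool_pos: [0.575, -0.0214, 0.0956]
tcp_rot: [0.255, 3.131, 0.0]
contact_force: [-0.9, -3.6, 4.3]
gripper_width: 0.0234
grip_force: 63.1
```

Emit:
step_arm(moves=[[0, 0.02, 0.0013, 0, 0, 0, 0], [0, 0.02, 0.0014, 0, 0, 0, 0], [0, 0.02, 0.0015, 0, 0, 0, 0], [0, 0.02, 0.0016, 0, 0, 0, 0], [0, 0.02, 0.0017, 0, 0, 0, 0]])

```text
time: 14.7
tool_pos: [0.5762, -0.0136, 0.095]
tcp_rot: [0.255, 3.131, -0.0]
contact_force: [-1.1, -3.8, 4.6]
gripper_width: 0.0233
grip_force: 63.1
```

Force is steady at about 7 N; I keep following the slope.

Emit:
step_arm(moves=[[0, 0.02, 0.0016, 0, 0, 0, 0], [0, 0.02, 0.0016, 0, 0, 0, 0], [0, 0.02, 0.0016, 0, 0, 0, 0], [0, 0.02, 0.0016, 0, 0, 0, 0], [0, 0.02, 0.0016, 0, 0, 0, 0]])

```text
time: 15.2
tool_pos: [0.5775, -0.0058, 0.0945]
tcp_rot: [0.255, 3.131, -0.001]
contact_force: [-0.7, -4.9, 5.9]
gripper_width: 0.0233
grip_force: 63.2
```

Emit:
step_arm(moves=[[0, 0.02, 0.001, 0, 0, 0, 0], [0, 0.02, 0.001, 0, 0, 0, 0], [0, 0.02, 0.001, 0, 0, 0, 0], [0, 0.02, 0.0008, 0, 0, 0, 0], [0, 0.02, 0.0008, 0, 0, 0, 0]])

```text
time: 15.7
tool_pos: [0.5788, 0.0021, 0.0941]
tcp_rot: [0.255, 3.131, -0.001]
contact_force: [-0.8, -4.6, 5.9]
gripper_width: 0.0232
grip_force: 63.2
```

Emit:
step_arm(moves=[[0, 0.02, 0.0006, 0, 0, 0, 0], [0, 0.02, 0.0006, 0, 0, 0, 0], [0, 0.02, 0.0006, 0, 0, 0, 0], [0, 0.02, 0.0005, 0, 0, 0, 0], [0, 0.02, 0.0005, 0, 0, 0, 0]])

```text
time: 16.2
tool_pos: [0.58, 0.01, 0.0937]
tcp_rot: [-0.255, -3.131, 0.0]
contact_force: [-0.9, -4.1, 5.2]
gripper_width: 0.0231
grip_force: 63.1
```

Emit:
step_arm(moves=[[0, 0.02, 0.0006, 0, 0, 0, 0], [0, 0.02, 0.0006, 0, 0, 0, 0], [0, 0.02, 0.0004, 0, 0, 0, 0], [0, 0.02, 0.0003, 0, 0, 0, 0], [0, 0.02, 0.0002, 0, 0, 0, 0]])

```text
time: 16.7
tool_pos: [0.5814, 0.0177, 0.0937]
tcp_rot: [0.255, 3.131, -0.001]
contact_force: [-0.6, -4.4, 5.4]
gripper_width: 0.0235
grip_force: 63.2
```

Emit:
step_arm(moves=[[0, 0.02, 0, 0, 0, 0, 0], [0, 0.02, 0, 0, 0, 0, 0], [0, 0.02, 0, 0, 0, 0, 0], [0, 0.02, -0.0003, 0, 0, 0, 0], [0, 0.02, -0.0005, 0, 0, 0, 0]])

```text
time: 17.2
tool_pos: [0.5826, 0.0257, 0.0937]
tcp_rot: [-0.255, -3.131, 0.001]
contact_force: [-0.3, -3.9, 4.4]
gripper_width: 0.0234
grip_force: 63.2
```

Emit:
step_arm(moves=[[0, 0.02, 0, 0, 0, 0, 0], [0, 0.02, 0, 0, 0, 0, 0], [0, 0.02, -0.0003, 0, 0, 0, 0], [0, 0.02, -0.0005, 0, 0, 0, 0], [0, 0.02, -0.0006, 0, 0, 0, 0]])

```text
time: 17.7
tool_pos: [0.5839, 0.0336, 0.0938]
tcp_rot: [-0.255, -3.131, 0.001]
contact_force: [-0.9, -3.9, 4.5]
gripper_width: 0.0232
grip_force: 63.1
```

Emit:
step_arm(moves=[[0, 0.02, -0.0006, 0, 0, 0, 0], [0, 0.02, -0.0006, 0, 0, 0, 0], [0, 0.02, -0.0007, 0, 0, 0, 0], [0, 0.02, -0.0008, 0, 0, 0, 0], [0, 0.02, -0.0009, 0, 0, 0, 0]])

```text
time: 18.2
tool_pos: [0.5853, 0.0416, 0.0941]
tcp_rot: [-0.255, -3.131, 0.0]
contact_force: [-1.0, -6.3, 5.4]
gripper_width: 0.0232
grip_force: 63.1
```

Emit:
step_arm(moves=[[0, 0.02, -0.0012, 0, 0, 0, 0], [0, 0.02, -0.0012, 0, 0, 0, 0], [0, 0.02, -0.0013, 0, 0, 0, 0], [0, 0.02, -0.0014, 0, 0, 0, 0], [0, 0.02, -0.0015, 0, 0, 0, 0]])

```text
time: 18.7
tool_pos: [0.5866, 0.0495, 0.0946]
tcp_rot: [-0.255, -3.131, -0.0]
contact_force: [-1.1, -5.2, 4.9]
gripper_width: 0.0232
grip_force: 63.1
```

Emit:
step_arm(moves=[[0, 0.02, -0.0014, 0, 0, 0, 0], [0, 0.02, -0.0014, 0, 0, 0, 0], [0, 0.02, -0.0014, 0, 0, 0, 0], [0, 0.02, -0.0014, 0, 0, 0, 0], [0, 0.02, -0.0014, 0, 0, 0, 0]])

```text
time: 19.2
tool_pos: [0.5878, 0.0575, 0.0951]
tcp_rot: [-0.255, -3.131, -0.0]
contact_force: [-0.3, -4.9, 4.6]
gripper_width: 0.0233
grip_force: 63.0
```

Emit:
step_arm(moves=[[0, 0.02, -0.0014, 0, 0, 0, 0], [0, 0.02, -0.0014, 0, 0, 0, 0], [0, 0.02, -0.0013, 0, 0, 0, 0], [0, 0.02, -0.0012, 0, 0, 0, 0], [0, 0.02, -0.0012, 0, 0, 0, 0]])

```text
time: 19.7
tool_pos: [0.5891, 0.0654, 0.0956]
tcp_rot: [-0.255, -3.131, -0.0]
contact_force: [-0.6, -5.7, 4.5]
gripper_width: 0.0232
grip_force: 62.9
```

Emit:
step_arm(moves=[[0, 0.02, -0.0011, 0, 0, 0, 0], [0, 0.02, -0.001, 0, 0, 0, 0], [0, 0.02, -0.001, 0, 0, 0, 0], [0, 0.02, -0.0008, 0, 0, 0, 0], [0, 0.02, -0.0006, 0, 0, 0, 0]])

```text
time: 20.2
tool_pos: [0.5904, 0.0724, 0.096]
tcp_rot: [0.255, 3.131, -0.004]
contact_force: [-0.9, -9.7, 5.0]
gripper_width: 0.0232
grip_force: 63.1
```

Emit:
step_arm(moves=[[0, 0.01, -0.0004, 0, 0, 0, 0], [0, 0.01, -0.0004, 0, 0, 0, 0], [0, 0.01, -0.0004, 0, 0, 0, 0], [0, 0.01, -0.0002, 0, 0, 0, 0], [0, 0.01, -0.0002, 0, 0, 0, 0]])

```text
time: 20.7
tool_pos: [0.5908, 0.075, 0.0962]
tcp_rot: [-0.256, -3.131, 0.008]
contact_force: [-1.7, -12.3, 5.2]
gripper_width: 0.0232
grip_force: 63.2
```

```bash
python3 - <<'E'
from h import *
st()
s=imaging.grab_frame("side");cv2.imwrite("pics/side2.png",s);cv2.imwrite("pics/s2.png",cv2.resize(s[140:260,190:320],None,fx=5,fy=5,interpolation=2))
E
```

```text
t 20.7 p [0.5908 0.075  0.0962] yaw 170.64 z-axis [-4.e-04 -5.e-03 -1.e+00] F [ -1.68 -12.32   5.18] M [-2.91  0.39  0.08] J [ 0.13  0.29 -0.15  1.13 -0.    0.29] w 0.0232 63.228299617767334
```

View pics/s2.png

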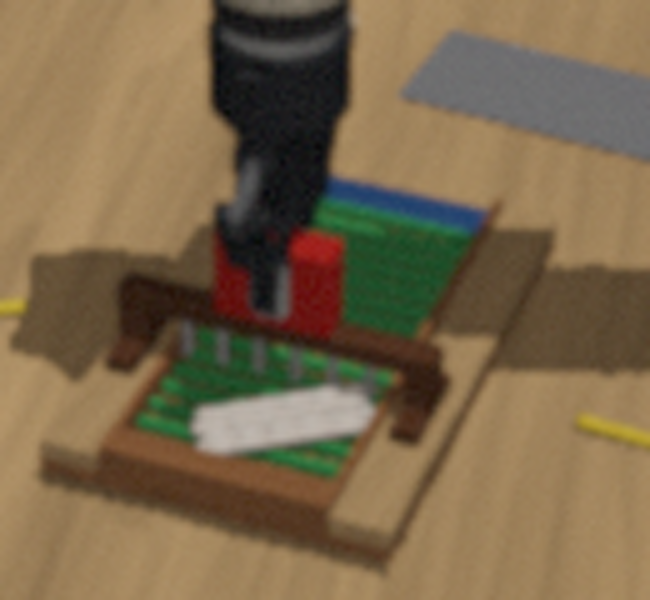

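The side crop shows the four rods bundled side by side ahead of the right-hand tines (crop (285,415)), still about 20° askew, with their right ends close to the right fence (crop (380,405)): a jam. I back off at once to relieve it and look from a clear position.

Emit:
step_arm(moves=[[0, -0.03, 0, 0, 0, 0, 0], [0, -0.05, -0.02, 0, 0, 0, 0], [0, -0.1, -0.2, 0, 0, 0, 0], [0, -0.3, -0.2, 0, 0, 0, 0], [0, -0.4, 0, 0, 0, 0, 0]])

```text
time: 21.25
tool_pos: [0.5804, 0.0089, 0.1309]
tcp_rot: [0.25, 3.13, 0.004]
contact_force: [0.2, -1.1, -2.9]
gripper_width: 0.0236
grip_force: 62.2
```

Emit:
step_arm(moves=[[0, -0.5, 0, 0, 0, 0, 0], [0, -0.5, 0, 0, 0, 0, 0], [0, 0, 0, 0, 0, 0, 0], [0, 0, 0, 0, 0, 0, 0], [0, 0, 0, 0, 0, 0, 0]])

```text
time: 21.75
tool_pos: [0.5666, -0.0702, 0.1291]
tcp_rot: [-0.254, -3.13, -0.002]
contact_force: [0.9, -0.5, -2.0]
gripper_width: 0.0234
grip_force: 62.0
```

```bash
python3 - <<'E'
from h import *
st()
t=imaging.grab_frame("top");cv2.imwrite("pics/top3.png",t)
s=imaging.grab_frame("side");cv2.imwrite("pics/side3.png",s)
c=np.zeros((480,790,3),np.uint8);c[:,:400]=cv2.resize(t[145:241,200:280],(400,480),interpolation=2);c[:,400:]=cv2.resize(s[170:250,195:260],(390,480),interpolation=2);cv2.imwrite("pics/b3.png",c)
T=np.array([.582,.0205]);a=np.deg2rad(-9.35);X=np.array([np.cos(a),np.sin(a)]);Y=np.array([-X[1],X[0]])
for n,f in(("top",t),("side",s)):
    h=cv2.cvtColor(f,cv2.COLOR_BGR2HSV);w=((h[...,1]<60)&(h[...,2]>140)).astype(np.uint8)
    for q in cv2.findContours(w,0,1)[0]:
        if cv2.contourArea(q)<15: continue
        p=(ray(n,q.reshape(-1,2),.0345)[:,:2]-T);p=np.c_[p@X,p@Y]
        if abs(p.mean(0)[0])<.07 and abs(p.mean(0)[1])<.15: print(n,cv2.boxPoints(cv2.minAreaRect(p.astype(np.float32))).round(3).tolist())
E
```

```text
t 21.75 p [ 0.5666 -0.0702  0.1291] yaw 170.73 z-axis [-0.001   0.0015 -1.    ] F [ 0.89 -0.5  -2.04] M [-0.06 -0.01  0.01] J [-0.12  0.23 -0.15  1.19  0.    0.04] w 0.0234 62.011263370513916
top [[-0.0729999989271164, 0.0729999989271164], [-0.05000000074505806, 0.04100000113248825], [0.039000000804662704, 0.10300000011920929], [0.017000000923871994, 0.13500000536441803]]
side [[-0.07100000232458115, 0.07400000095367432], [-0.04500000178813934, 0.039000000804662704], [0.039000000804662704, 0.10100000351667404], [0.014000000432133675, 0.13600000739097595]]
```

View pics/b3.png

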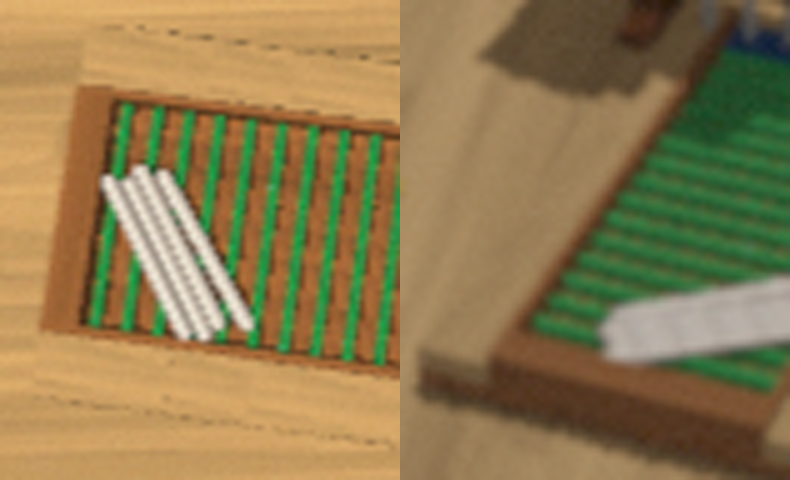

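The top crop shows the cause: the front rod's left end touches the stop wall (crop (105,182)) and the rods' right ends press on the fence (crop (190,335)), so the bundle is wedged at about 35°. I will bring the tines down gently near the wall, behind the leading ends, and ease the rods back before combing again.

Emit:
step_arm(moves=[[0, 0.444, 0, 0, 0, 0, 0], [0, 0.444, 0, 0, 0, 0, 0], [0, 0.444, 0, 0, 0, 0, 0], [0, 0.444, 0, 0, 0, 0, 0], [0, 0.444, 0, 0, 0, 0, 0]])

```text
time: 22.35
tool_pos: [0.5954, 0.1067, 0.1297]
tcp_rot: [-0.252, -3.131, -0.001]
contact_force: [0.9, -0.3, -2.4]
gripper_width: 0.0232
grip_force: 62.0
```

Emit:
step_arm(moves=[[0, 0.444, 0, 0, 0, 0, 0], [0, 0, 0, 0, 0, 0, 0], [0, 0, 0.12, 0, 0, 0, 0], [0, 0, 0.12, 0, 0, 0, 0], [0, 0, 0, 0, 0, 0, 0]])

```text
time: 22.85
tool_pos: [0.5998, 0.1381, 0.1082]
tcp_rot: [-0.256, -3.128, 0.002]
contact_force: [0.5, 0.1, -2.8]
gripper_width: 0.0236
grip_force: 62.1
```

Emit:
step_arm(moves=[[0, 0, 0.02, 0, 0, 0, 0], [0, 0, 0, 0, 0, 0, 0], [0, 0, 0, 0, 0, 0, 0], [0, 0, 0, 0, 0, 0, 0], [0, 0, 0, 0, 0, 0, 0]])

```text
time: 23.35
tool_pos: [0.6014, 0.1389, 0.1093]
tcp_rot: [0.255, 3.131, 0.0]
contact_force: [0.3, 0.1, -2.5]
gripper_width: 0.0235
grip_force: 62.1
```

```bash
python3 - <<'E'
from h import *
s=st();T=np.array([.582,.0205]);a=np.deg2rad(-9.35);X=np.array([np.cos(a),np.sin(a)]);Y=np.array([-X[1],X[0]])
w=s['tool_pos'][:2]-T;print("tray",w@X,w@Y)
E
```

```text
t 23.35 p [0.6014 0.1389 0.1093] yaw 170.67 z-axis [ 5.e-04  1.e-04 -1.e+00] F [ 0.29  0.14 -2.5 ] M [-0.02 -0.05  0.01] J [ 0.23  0.33 -0.07  1.17 -0.    0.39] w 0.0235 62.11736440658569
tray -5.459177995467343e-05 0.119969460064257
```

Emit:
step_arm(moves=[[0, 0.025, 0.03, 0, 0, 0, 0], [0, 0, 0.03, 0, 0, 0, 0], [0, 0, 0.015, 0, 0, 0, 0], [0, 0, 0, 0, 0, 0, 0], [0, 0, 0, 0, 0, 0, 0]])

```text
time: 23.85
tool_pos: [0.6015, 0.141, 0.1029]
tcp_rot: [-0.255, -3.131, 0.0]
contact_force: [0.3, -0.1, -2.6]
gripper_width: 0.0234
grip_force: 62.1
```

Emit:
step_arm(moves=[[0, 0, 0.007, 0, 0, 0, 0], [0, 0, 0.006, 0, 0, 0, 0], [0, 0, 0, 0, 0, 0, 0], [0, 0, 0, 0, 0, 0, 0], [0, 0, 0, 0, 0, 0, 0]])

```text
time: 24.35
tool_pos: [0.6016, 0.1409, 0.102]
tcp_rot: [0.255, 3.131, 0.0]
contact_force: [0.7, -0.4, -1.5]
gripper_width: 0.0233
grip_force: 62.1
```

Emit:
step_arm(moves=[[0, 0, 0.006, 0, 0, 0, 0], [0, 0, 0.004, 0, 0, 0, 0], [0, -0.01, 0, 0, 0, 0, 0], [0, -0.01, 0, 0, 0, 0, 0], [0, 0, 0, 0, 0, 0, 0]])

```text
time: 24.85
tool_pos: [0.6013, 0.1393, 0.1011]
tcp_rot: [-0.255, -3.131, 0.0]
contact_force: [0.3, -0.0, -3.1]
gripper_width: 0.0232
grip_force: 62.0
```

Emit:
step_arm(moves=[[0, -0.005, 0.006, 0, 0, 0, 0], [0, -0.005, 0.006, 0, 0, 0, 0], [0, -0.005, 0.004, 0, 0, 0, 0], [0, 0, 0, 0, 0, 0, 0], [0, 0, 0, 0, 0, 0, 0]])

```text
time: 25.35
tool_pos: [0.6011, 0.1383, 0.0999]
tcp_rot: [0.255, 3.131, 0.0]
contact_force: [0.5, 0.0, -2.0]
gripper_width: 0.0233
grip_force: 62.2
```

Emit:
step_arm(moves=[[0, 0, 0.007, 0, 0, 0, 0], [0, 0, 0.006, 0, 0, 0, 0], [0, 0, 0.006, 0, 0, 0, 0], [0, 0, 0.004, 0, 0, 0, 0], [0, 0, 0, 0, 0, 0, 0]])

```text
time: 25.85
tool_pos: [0.6013, 0.1381, 0.0983]
tcp_rot: [0.255, 3.131, -0.0]
contact_force: [0.1, -1.4, 0.8]
gripper_width: 0.0233
grip_force: 62.3
```

```bash
python3 - <<'E'
from h import *
st()
t=imaging.grab_frame("top");cv2.imwrite("pics/top4.png",t)
s=imaging.grab_frame("side");cv2.imwrite("pics/side4.png",s)
c=np.zeros((480,790,3),np.uint8);c[:,:400]=cv2.resize(t[145:241,200:280],(400,480),interpolation=2);c[:,400:]=cv2.resize(s[170:250,200:265+13],(390,480),interpolation=2);cv2.imwrite("pics/b4.png",c)
E
```

```text
t 25.85 p [0.6013 0.1381 0.0983] yaw 170.68 z-axis [ 5.e-04 -3.e-04 -1.e+00] F [ 0.09 -1.37  0.79] M [-0.18 -0.13 -0.02] J [ 0.23  0.33 -0.09  1.15 -0.    0.39] w 0.0233 62.34069585800171
```

View pics/b4.png

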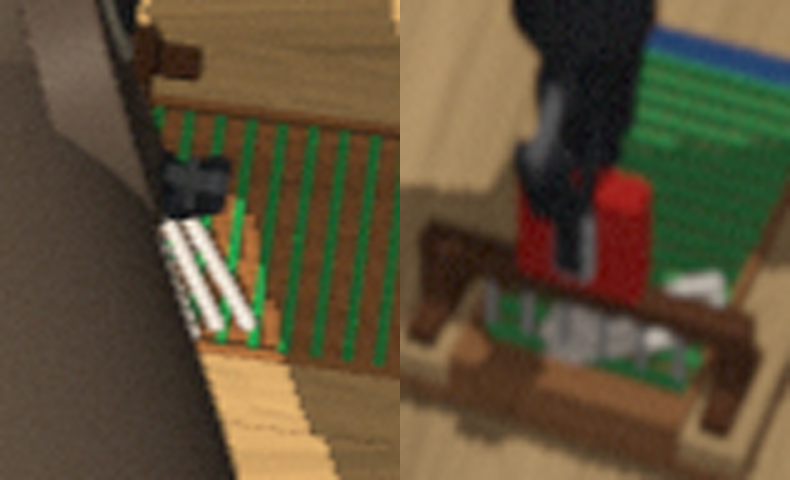

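The side crop shows the right-hand tines now on the wall side of the rods, with the third tine (crop (565,320)) set in among the leading ends. I pull back gently.

Emit:
step_arm(moves=[[0, -0.02, 0, 0, 0, 0, 0], [0, -0.02, 0, 0, 0, 0, 0], [0, -0.02, 0, 0, 0, 0, 0], [0, -0.02, 0.003, 0, 0, 0, 0], [0, -0.02, 0.003, 0, 0, 0, 0]])

```text
time: 26.45
tool_pos: [0.5994, 0.1302, 0.0977]
tcp_rot: [-0.255, -3.131, 0.0]
contact_force: [-0.8, 3.1, 1.8]
gripper_width: 0.0232
grip_force: 62.7
```

Emit:
step_arm(moves=[[0, -0.04, 0.001, 0, 0, 0, 0], [0, -0.04, 0.001, 0, 0, 0, 0], [0, -0.04, 0.001, 0, 0, 0, 0], [0, -0.04, 0, 0, 0, 0, 0], [0, -0.04, 0, 0, 0, 0, 0]])

```text
time: 26.95
tool_pos: [0.597, 0.1139, 0.0969]
tcp_rot: [-0.255, -3.131, 0.001]
contact_force: [0.9, 1.1, 0.3]
gripper_width: 0.023
grip_force: 62.4
```

Emit:
step_arm(moves=[[0, -0.05, 0.002, 0, 0, 0, 0], [0, -0.05, 0.001, 0, 0, 0, 0], [0, -0.05, 0.001, 0, 0, 0, 0], [0, -0.05, 0, 0, 0, 0, 0], [0, -0.05, 0, 0, 0, 0, 0]])

```text
time: 27.45
tool_pos: [0.5938, 0.0943, 0.0969]
tcp_rot: [-0.255, -3.131, 0.0]
contact_force: [0.3, 0.5, -0.3]
gripper_width: 0.0232
grip_force: 62.3
```

```bash
python3 - <<'E'
from h import *
st()
s=imaging.grab_frame("side");cv2.imwrite("pics/side5.png",s)
cv2.imwrite("pics/b5.png",cv2.resize(s[140:250,195:310],None,fx=5,fy=5,interpolation=2))
E
```

```text
t 27.45 p [0.5938 0.0943 0.0969] yaw 170.68 z-axis [-3.e-04 -2.e-04 -1.e+00] F [ 0.31  0.47 -0.31] M [ 0.37 -0.19 -0.01] J [ 0.16  0.3  -0.13  1.14 -0.    0.32] w 0.0232 62.32297897338867
```

View pics/b5.png

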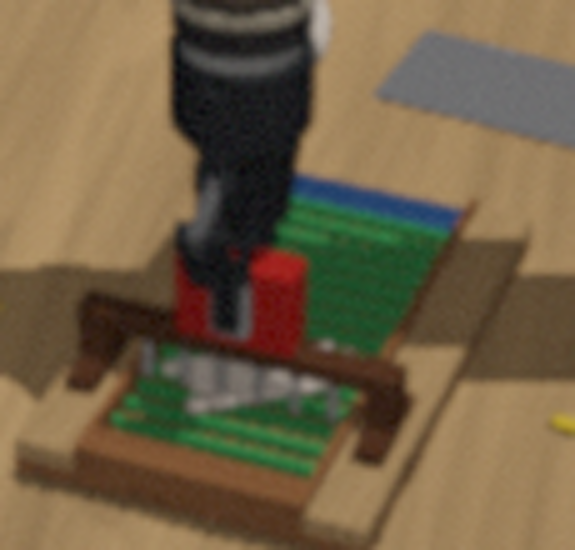

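The side crop shows the front rod now away from the wall, its left end at crop (190,405), and the other rods behind the tines. That was my last allowed picture view, so from here I measure the rods numerically. I lift and return to the blue end.

Emit:
step_arm(moves=[[0, 0, -0.1, 0, 0, 0, 0], [0, 0, -0.3, 0, 0, 0, 0], [0, -0.4, 0, 0, 0, 0, 0], [0, -0.5, 0, 0, 0, 0, 0], [0, -0.5, 0, 0, 0, 0, 0]])

```text
time: 28.0
tool_pos: [0.5754, -0.0166, 0.1293]
tcp_rot: [-0.253, -3.131, 0.001]
contact_force: [1.0, -0.1, -1.7]
gripper_width: 0.0236
grip_force: 62.2
```

Emit:
step_arm(moves=[[0, -0.5, 0, 0, 0, 0, 0], [0, -0.5, 0, 0, 0, 0, 0], [0, 0, 0, 0, 0, 0, 0], [0, 0, 0, 0, 0, 0, 0], [0, 0, 0, 0, 0, 0, 0]])

```text
time: 28.5
tool_pos: [0.5629, -0.0941, 0.1291]
tcp_rot: [-0.254, -3.131, -0.0]
contact_force: [0.1, 1.3, -3.0]
gripper_width: 0.0233
grip_force: 62.0
```

```bash
cat >> h.py <<'E'
T=np.array([.582,.0205]);a=np.deg2rad(-9.35);X=np.array([np.cos(a),np.sin(a)]);Y=np.array([-X[1],X[0]])
def tray(p): p=np.atleast_2d(p)[:,:2]-T; return np.c_[p@X,p@Y]
def rods(z=.0345,nm=None):
    "white blobs of the tray warped to tray coordinates (1 px = 1 mm), boxes in mm"
    t=imaging.grab_frame("top")
    if nm: cv2.imwrite(nm,t)
    g=np.array([[T+x*X+y*Y] for x,y in((-.07,-.14),(.07,-.14),(.07,.14),(-.07,.14))]).reshape(-1,2)
    src=proj("top",np.c_[g,np.full(4,z)]).astype(np.float32)
    # image rows = tray y from +140 down to -140, columns = tray x from -70 to 70; 3 px per mm
    dst=np.float32([[0,840],[420,840],[420,0],[0,0]])
    w=cv2.warpPerspective(t,cv2.getPerspectiveTransform(src,dst),(420,840),flags=cv2.INTER_CUBIC)
    h=cv2.cvtColor(w,cv2.COLOR_BGR2HSV);m=((h[...,1]<70)&(h[...,2]>120)).astype(np.uint8)
    for c in cv2.findContours(m,0,1)[0]:
        if cv2.contourArea(c)<300: continue
        (cx,cy),(wd,ht),an=cv2.minAreaRect(c)
        if wd<ht: wd,ht,an=ht,wd,an+90
        print("c (%.0f,%.0f) len %.0f wid %.1f skew %.1f area %.0f"%(cx/3-70,140-cy/3,wd/3,ht/3,-((an+90)%180-90),cv2.contourArea(c)/9))
    return m
E
python3 - <<'E'
from h import *
st(); m=rods(nm="pics/top6.png")
for r in range(0,840,12):
    l=''.join('#' if v else '.' for v in m[r+6,4::8])
    if '#' in l: print("%4d"%(140-(r+6)/3),l)
E
```

```text
t 28.5 p [ 0.5629 -0.0941  0.1291] yaw 170.71 z-axis [-3.e-04  2.e-04 -1.e+00] F [ 0.13  1.27 -3.01] M [0.04 0.01 0.  ] J [-0.17  0.23 -0.15  1.19  0.   -0.  ] w 0.0233 62.01244354248047
c (-6,48) len 111 wid 46.9 skew 36.4 area 3635
  94 .................................##.................
  90 ...............................####.................
  86 .............................######.................
  82 ...........................#####....................
  78 ..........................#####.....................
  74 ........................#####...#####...............
  70 ......................#####...##########............
  66 ....................#####...######.#####..###.......
  62 ..................#####...######.############.......
  58 ................######..####################........
  54 ..............######..######.############...........
  50 .............#####..###################.............
  46 ...........##########################...............
  42 ........##########################..................
  38 .......#########################....................
  34 ......########################......................
  30 ......######################........................
  26 ......###################...........................
  22 ......#################.............................
  18 ........############................................
  14 .........###..####..................................
  10 ..............##....................................
```

Emit:
step_arm(moves=[[0, 0.5, 0, 0, 0, 0, 0], [0, 0.5, 0, 0, 0, 0, 0], [0, 0.25, 0.1, 0, 0, 0, 0], [0, 0, 0.2, 0, 0, 0, 0], [0, 0, 0.1, 0, 0, 0, 0]])

```text
time: 29.05
tool_pos: [0.5786, 0.0061, 0.0957]
tcp_rot: [-0.249, -3.13, 0.0]
contact_force: [-0.9, -0.9, -2.0]
gripper_width: 0.0228
grip_force: 62.0
```

Emit:
step_arm(moves=[[0, 0, 0, 0, 0, 0, 0], [0, 0, 0, 0, 0, 0, 0], [0, 0.2, 0, 0, 0, 0, 0], [0, 0.3, 0, 0, 0, 0, 0], [0, 0.2, 0, 0, 0, 0, 0]])

```text
time: 29.55
tool_pos: [0.5889, 0.0601, 0.098]
tcp_rot: [0.256, 3.13, -0.001]
contact_force: [-0.4, -4.3, 2.8]
gripper_width: 0.0234
grip_force: 62.9
```

Emit:
step_arm(moves=[[0, 0, 0, 0, 0, 0, 0], [0, -0.1, -0.2, 0, 0, 0, 0], [0, -0.5, -0.2, 0, 0, 0, 0], [0, -0.5, 0, 0, 0, 0, 0], [0, -0.5, 0, 0, 0, 0, 0]])

```text
time: 30.05
tool_pos: [0.5675, -0.0683, 0.1298]
tcp_rot: [0.254, 3.13, 0.0]
contact_force: [0.3, -1.0, -2.8]
gripper_width: 0.0234
grip_force: 62.2
```

```bash
cat >> h.py <<'E'
def show(nm=None):
    m=rods(nm=nm)
    for r in range(0,840,12):
        l=''.join('#' if v else '.' for v in m[r+6,4::8])
        if '#' in l: print("%4d"%(140-(r+6)/3),l)
E
python3 - <<'E'
from h import *
s=st(); print(tray(s['tool_pos'])); show()
E
```

```text
t 30.05 p [ 0.5675 -0.0683  0.1298] yaw 170.73 z-axis [ 1.5e-03 -1.0e-04 -1.0e+00] F [ 0.29 -0.97 -2.81] M [-0.02 -0.02 -0.05] J [-0.12  0.23 -0.15  1.19  0.    0.04] w 0.0234 62.23243832588196
[[ 0.00013222 -0.09001713]]
c (-3,70) len 121 wid 41.5 skew 28.7 area 3687
 102 ...............................#####................
  98 .............................#######................
  94 ..........................###########...............
  90 .......................##############.......###.....
  86 .....................##################...#####.....
  82 ...................##########################.......
  78 ................###########################.........
  74 ............#############################...........
  70 .........##############################.............
  66 .......#############################................
  62 ....##############################..................
  58 ...#############################....................
  54 ...##########################.......................
  50 ....######################..........................
  46 ....####################............................
  42 .......######..#######..............................
  38 .......####....####.................................
```

Emit:
step_arm(moves=[[0, 0.5, 0, 0, 0, 0, 0], [0, 0.5, 0, 0, 0, 0, 0], [0, 0.5, 0, 0, 0, 0, 0], [0, 0.5, 0, 0, 0, 0, 0], [0, 0.5, 0, 0, 0, 0, 0]])

```text
time: 30.6
tool_pos: [0.5999, 0.1316, 0.129]
tcp_rot: [0.256, 3.131, 0.0]
contact_force: [1.4, 0.2, -2.5]
gripper_width: 0.0232
grip_force: 62.0
```

Emit:
step_arm(moves=[[0, 0.15, 0.1, 0, 0, 0, 0], [0, 0, 0.15, 0, 0, 0, 0], [0, 0, 0.1, 0, 0, 0, 0], [0, 0, 0.05, 0, 0, 0, 0], [0, 0, 0, 0, 0, 0, 0]])

```text
time: 31.1
tool_pos: [0.6012, 0.1409, 0.097]
tcp_rot: [-0.258, -3.13, 0.0]
contact_force: [-1.4, 0.6, -0.3]
gripper_width: 0.0234
grip_force: 62.4
```

Emit:
step_arm(moves=[[0, -0.25, 0, 0, 0, 0, 0], [0, -0.35, 0, 0, 0, 0, 0], [0, 0, 0, 0, 0, 0, 0], [0, 0, -0.2, 0, 0, 0, 0], [0, -0.5, -0.2, 0, 0, 0, 0]])

```text
time: 31.6
tool_pos: [0.5876, 0.0569, 0.1286]
tcp_rot: [-0.25, -3.131, -0.002]
contact_force: [1.1, -1.3, -2.0]
gripper_width: 0.0234
grip_force: 62.2
```

Emit:
step_arm(moves=[[0, -0.5, 0, 0, 0, 0, 0], [0, -0.5, 0, 0, 0, 0, 0], [0, -0.5, 0, 0, 0, 0, 0], [0, 0, 0, 0, 0, 0, 0], [0, 0, 0, 0, 0, 0, 0]])

```text
time: 32.1
tool_pos: [0.5677, -0.0643, 0.1289]
tcp_rot: [-0.26, -3.131, -0.001]
contact_force: [0.4, 0.1, -2.6]
gripper_width: 0.0233
grip_force: 62.0
```

```bash
python3 - <<'E'
from h import *
s=st(); print(tray(s['tool_pos'])); show()
E
```

```text
t 32.1 p [ 0.5677 -0.0643  0.1289] yaw 170.50 z-axis [-1.e-04  4.e-04 -1.e+00] F [ 0.44  0.13 -2.61] M [ 0.01 -0.08 -0.01] J [-0.11  0.23 -0.15  1.19  0.    0.05] w 0.0233 62.013537883758545
[[-0.00031089 -0.0860321 ]]
c (26,10) len 99 wid 10.5 skew 48.0 area 854
c (-10,46) len 103 wid 15.4 skew 0.9 area 1383
c (-13,66) len 97 wid 10.8 skew 0.2 area 905
  70 ...####################################.............
  66 ...####################################.............
  62 ...###########.#############...######...............
  54 .......................#..#...####...##.............
  50 ...#####################################............
  46 ...#######################################....###...
  42 ....######################################..#####...
  38 ......#....................................#####....
  34 ..........................................####......
  30 .........................................####.......
  26 .......................................#####........
  22 ......................................####..........
  18 .....................................####...........
  14 ....................................####............
  10 ..................................#####.............
   6 ................................#####...............
   2 ...............................#####................
  -2 ..............................####..................
  -6 .............................####...................
 -10 ...........................#####....................
 -14 .........................#####......................
 -18 .........................####.......................
 -22 .......................####.........................
 -26 .......................###..........................
```

The fast short back-stroke straightened three rods into or next to grooves; one rod remains at 48° skew around (26,10). I give its tail the same kind of short stroke.

Emit:
step_arm(moves=[[0, 0, 0.15, 0, 0, 0, 0], [0, 0, 0.12, 0, 0, 0, 0], [0, 0, 0.08, 0, 0, 0, 0], [0, 0, 0.03, 0, 0, 0, 0], [0, 0, 0, 0, 0, 0, 0]])

```text
time: 32.65
tool_pos: [0.5678, -0.0626, 0.098]
tcp_rot: [-0.254, -3.13, -0.0]
contact_force: [0.2, 0.4, -1.3]
gripper_width: 0.0227
grip_force: 62.1
```

Emit:
step_arm(moves=[[0, 0.3, 0, 0, 0, 0, 0], [0, 0.4, 0, 0, 0, 0, 0], [0, 0.4, 0, 0, 0, 0, 0], [0, 0, 0, 0, 0, 0, 0], [0, -0.05, -0.1, 0, 0, 0, 0]])

```text
time: 33.15
tool_pos: [0.5813, 0.0206, 0.106]
tcp_rot: [-0.251, -3.13, 0.001]
contact_force: [0.3, -0.3, -2.1]
gripper_width: 0.0231
grip_force: 62.1
```

Emit:
step_arm(moves=[[0, -0.3, -0.3, 0, 0, 0, 0], [0, -0.5, 0, 0, 0, 0, 0], [0, -0.5, 0, 0, 0, 0, 0], [0, -0.2, 0, 0, 0, 0, 0], [0, 0, 0, 0, 0, 0, 0]])

```text
time: 33.65
tool_pos: [0.5617, -0.1017, 0.1313]
tcp_rot: [0.262, 3.13, -0.001]
contact_force: [-0.4, 0.6, -3.1]
gripper_width: 0.023
grip_force: 62.1
```

```bash
python3 - <<'E'
from h import *
s=st(); print(tray(s['tool_pos'])); show()
E
```

```text
t 33.65 p [ 0.5617 -0.1017  0.1313] yaw 170.42 z-axis [ 6.e-04 -7.e-04 -1.e+00] F [-0.43  0.61 -3.15] M [ 0.03  0.03 -0.06] J [-0.18  0.23 -0.15  1.19 -0.   -0.01] w 0.0230 62.11800813674927
[[-0.00014504 -0.12383298]]
c (-0,48) len 100 wid 80.6 skew 38.8 area 2261
c (-13,66) len 97 wid 10.8 skew 0.2 area 909
  70 ...####################################.............
  66 ...####################################.............
  62 ...###########.#############..#######...............
  54 ................#......####...#########........#....
  50 ...#####################################.....####...
  46 ...######################################..######...
  42 ....###########################################.....
  38 ......#................................######.......
  34 ......................................#####.........
  30 ....................................#####...........
  26 ..................................######............
  22 ................................######..............
  18 ..............................#####.................
  14 .............................#####..................
  10 ..........................######....................
   6 .........................#####......................
   2 .......................#####........................
  -2 .....................#####..........................
  -6 ....................#####...........................
 -10 ....................###.............................
```

Emit:
step_arm(moves=[[0, 0.5, 0, 0, 0, 0, 0], [0, 0.5, 0, 0, 0, 0, 0], [0, 0.5, 0, 0, 0, 0, 0], [0, 0.5, 0, 0, 0, 0, 0], [0, 0.5, 0, 0, 0, 0, 0]])

```text
time: 34.2
tool_pos: [0.5946, 0.1013, 0.1308]
tcp_rot: [0.253, 3.131, 0.001]
contact_force: [1.0, -0.4, -2.4]
gripper_width: 0.0235
grip_force: 62.0
```

Emit:
step_arm(moves=[[0, 0.15, 0.1, 0, 0, 0, 0], [0, 0, 0.16, 0, 0, 0, 0], [0, 0, 0.1, 0, 0, 0, 0], [0, 0, 0.05, 0, 0, 0, 0], [0, 0, 0.01, 0, 0, 0, 0]])

```text
time: 34.7
tool_pos: [0.596, 0.1096, 0.0969]
tcp_rot: [-0.257, -3.13, -0.0]
contact_force: [-1.8, 0.2, 0.8]
gripper_width: 0.0234
grip_force: 62.6
```

Emit:
step_arm(moves=[[0, -0.3, 0, 0, 0, 0, 0], [0, -0.4, 0, 0, 0, 0, 0], [0, 0, 0, 0, 0, 0, 0], [0, 0, -0.2, 0, 0, 0, 0], [0, -0.4, -0.2, 0, 0, 0, 0]])

```text
time: 35.2
tool_pos: [0.5826, 0.0252, 0.1289]
tcp_rot: [-0.252, -3.131, -0.002]
contact_force: [1.2, -0.8, -2.8]
gripper_width: 0.0234
grip_force: 62.2
```

Emit:
step_arm(moves=[[0, -0.5, 0, 0, 0, 0, 0], [0, -0.5, 0, 0, 0, 0, 0], [0, -0.4, 0, 0, 0, 0, 0], [0, 0, 0, 0, 0, 0, 0], [0, 0, 0, 0, 0, 0, 0]])

```text
time: 35.7
tool_pos: [0.5641, -0.0875, 0.129]
tcp_rot: [0.259, 3.131, 0.001]
contact_force: [0.1, 1.0, -2.6]
gripper_width: 0.0234
grip_force: 62.0
```

```bash
python3 - <<'E'
from h import *
s=st(); print(tray(s['tool_pos'])); show()
E
```

```text
t 35.7 p [ 0.5641 -0.0875  0.129 ] yaw 170.55 z-axis [ 1.e-04  4.e-04 -1.e+00] F [ 0.05  1.04 -2.6 ] M [ 0.   -0.03  0.04] J [-0.15  0.23 -0.15  1.19  0.    0.01] w 0.0234 62.01673150062561
[[-7.62201459e-05 -1.09428978e-01]]
c (8,16) len 97 wid 10.7 skew -0.0 area 882
c (-9,32) len 97 wid 10.7 skew -0.0 area 894
c (-13,49) len 97 wid 10.9 skew 0.5 area 913
c (-13,66) len 97 wid 10.7 skew -0.0 area 907
  70 ...####################################.............
  66 ...#####################################............
  62 ...#########################..#######...............
  54 ................#.#....####...#####..##.............
  50 ...#####################################............
  46 ...####################################.............
  34 .....####################################...........
  30 .....####################################...........
  18 ...........####################################.....
  14 ...........####################################.....
```

All four rods now lie in grooves (tray y ≈ 17, 34, 51, 68, skew 0). I now do the proper full combing stroke with gentle pressure, starting from the blue end.

Emit:
step_arm(moves=[[0, -0.1, 0.1, 0, 0, 0, 0], [0, 0, 0.15, 0, 0, 0, 0], [0, 0, 0.09, 0, 0, 0, 0], [0, 0, 0.03, 0, 0, 0, 0], [0, 0, 0.01, 0, 0, 0, 0]])

```text
time: 36.25
tool_pos: [0.5626, -0.0942, 0.0978]
tcp_rot: [-0.254, -3.13, -0.0]
contact_force: [-0.8, 0.5, -1.9]
gripper_width: 0.0232
grip_force: 62.1
```

Emit:
step_arm(moves=[[0, 0, 0.005, 0, 0, 0, 0], [0, 0, 0.005, 0, 0, 0, 0], [0, 0, 0, 0, 0, 0, 0], [0, 0, 0, 0, 0, 0, 0], [0, 0, 0, 0, 0, 0, 0]])

```text
time: 36.75
tool_pos: [0.563, -0.0947, 0.098]
tcp_rot: [0.255, 3.131, -0.0]
contact_force: [-0.1, -0.1, -2.0]
gripper_width: 0.0234
grip_force: 62.1
```

```bash
python3 - <<'E'
from h import *
s=st(); print(tray(s['tool_pos']))
E
```

```text
t 36.75 p [ 0.563  -0.0947  0.098 ] yaw 170.68 z-axis [ 4.e-04 -0.e+00 -1.e+00] F [-0.1  -0.13 -1.98] M [ 0.01 -0.   -0.01] J [-0.17  0.25 -0.2   1.12  0.   -0.  ] w 0.0234 62.117414474487305
[[ 5.63695879e-06 -1.16776088e-01]]
```

Emit:
step_arm(moves=[[0, 0, 0.007, 0, 0, 0, 0], [0, 0, 0.007, 0, 0, 0, 0], [0, 0, 0.005, 0, 0, 0, 0], [0, 0, 0.002, 0, 0, 0, 0], [0, 0, 0, 0, 0, 0, 0]])

```text
time: 37.25
tool_pos: [0.563, -0.0947, 0.0966]
tcp_rot: [0.255, 3.131, -0.0]
contact_force: [-1.9, 0.7, 2.8]
gripper_width: 0.0232
grip_force: 62.9
```

Emit:
step_arm(moves=[[0, 0.01, 0.003, 0, 0, 0, 0], [0, 0.05, 0.001, 0, 0, 0, 0], [0, 0.05, 0.001, 0, 0, 0, 0], [0, 0.05, 0, 0, 0, 0, 0], [0, 0.05, 0, 0, 0, 0, 0]])

```text
time: 37.75
tool_pos: [0.5664, -0.0786, 0.0963]
tcp_rot: [0.256, 3.129, -0.003]
contact_force: [-0.2, -5.2, 5.1]
gripper_width: 0.0229
grip_force: 63.2
```

Emit:
step_arm(moves=[[0, 0.05, 0, 0, 0, 0, 0], [0, 0.05, 0, 0, 0, 0, 0], [0, 0.05, 0, 0, 0, 0, 0], [0, 0.05, 0, 0, 0, 0, 0], [0, 0.05, 0, 0, 0, 0, 0]])

```text
time: 38.25
tool_pos: [0.5696, -0.0588, 0.0963]
tcp_rot: [0.255, 3.13, -0.003]
contact_force: [-1.5, -4.2, 5.3]
gripper_width: 0.0232
grip_force: 63.2
```

```bash
python3 - <<'E'
from h import *
s=st(); print(tray(s['tool_pos']))
E
```

```text
t 38.25 p [ 0.5696 -0.0588  0.0963] yaw 170.67 z-axis [ 0.0015 -0.0021 -1.    ] F [-1.49 -4.25  5.29] M [-1.39  0.36  0.06] J [-0.1   0.25 -0.2   1.11 -0.    0.06] w 0.0232 63.229955434799194
[[ 0.00066281 -0.080283  ]]
```

Emit:
step_arm(moves=[[0, 0.05, 0, 0, 0, 0, 0], [0, 0.05, 0, 0, 0, 0, 0], [0, 0.05, 0, 0, 0, 0, 0], [0, 0.05, 0, 0, 0, 0, 0], [0, 0.05, 0, 0, 0, 0, 0]])

```text
time: 38.75
tool_pos: [0.5728, -0.0391, 0.0962]
tcp_rot: [0.256, 3.13, -0.003]
contact_force: [-1.0, -3.9, 5.0]
gripper_width: 0.0233
grip_force: 63.2
```

Emit:
step_arm(moves=[[0, 0.03, 0, 0, 0, 0, 0], [0, 0.03, 0.0004, 0, 0, 0, 0], [0, 0.03, 0.0005, 0, 0, 0, 0], [0, 0.03, 0.0008, 0, 0, 0, 0], [0, 0.03, 0.001, 0, 0, 0, 0]])

```text
time: 39.25
tool_pos: [0.5745, -0.0268, 0.0958]
tcp_rot: [0.255, 3.13, -0.001]
contact_force: [-0.2, -4.0, 4.7]
gripper_width: 0.0231
grip_force: 63.1
```

```bash
python3 - <<'E'
from h import *
s=st(); print(tray(s['tool_pos']))
E
```

```text
t 39.25 p [ 0.5745 -0.0268  0.0958] yaw 170.68 z-axis [ 9.e-04 -8.e-04 -1.e+00] F [-0.2  -3.97  4.71] M [-1.26  0.16  0.01] J [-0.05  0.26 -0.2   1.12 -0.    0.12] w 0.0231 63.148266077041626
[[ 0.00032862 -0.04791206]]
```

Emit:
step_arm(moves=[[0, 0.05, 0.002, 0, 0, 0, 0], [0, 0.05, 0.0032, 0, 0, 0, 0], [0, 0.05, 0.0037, 0, 0, 0, 0], [0, 0.05, 0.0038, 0, 0, 0, 0], [0, 0.05, 0.0033, 0, 0, 0, 0]])

```text
time: 39.75
tool_pos: [0.5777, -0.0072, 0.0946]
tcp_rot: [0.255, 3.13, -0.002]
contact_force: [-1.0, -3.9, 6.3]
gripper_width: 0.0235
grip_force: 63.2
```

Emit:
step_arm(moves=[[0, 0.05, 0.0029, 0, 0, 0, 0], [0, 0.05, 0.0025, 0, 0, 0, 0], [0, 0.05, 0.002, 0, 0, 0, 0], [0, 0.05, 0.0015, 0, 0, 0, 0], [0, 0.05, 0.0012, 0, 0, 0, 0]])

```text
time: 40.25
tool_pos: [0.5808, 0.0125, 0.0937]
tcp_rot: [0.255, 3.13, -0.002]
contact_force: [-1.6, -4.6, 5.9]
gripper_width: 0.023
grip_force: 63.3
```

```bash
python3 - <<'E'
from h import *
s=st(); print(tray(s['tool_pos']))
E
```

```text
t 40.25 p [0.5808 0.0125 0.0937] yaw 170.67 z-axis [ 6.0e-04 -1.3e-03 -1.0e+00] F [-1.6  -4.58  5.95] M [-1.52  0.26 -0.04] J [ 0.02  0.27 -0.19  1.12 -0.    0.19] w 0.0230 63.25217843055725
[[ 0.00013265 -0.00807685]]
```

Emit:
step_arm(moves=[[0, 0.05, 0, 0, 0, 0, 0], [0, 0.05, 0, 0, 0, 0, 0], [0, 0.05, -0.0003, 0, 0, 0, 0], [0, 0.05, -0.0005, 0, 0, 0, 0], [0, 0.05, -0.0009, 0, 0, 0, 0]])

```text
time: 40.75
tool_pos: [0.584, 0.0323, 0.0937]
tcp_rot: [0.255, 3.131, -0.002]
contact_force: [-0.5, -5.0, 4.6]
gripper_width: 0.0234
grip_force: 63.3
```

Emit:
step_arm(moves=[[0, 0.05, -0.0013, 0, 0, 0, 0], [0, 0.05, -0.002, 0, 0, 0, 0], [0, 0.05, -0.0028, 0, 0, 0, 0], [0, 0.05, -0.0032, 0, 0, 0, 0], [0, 0.05, -0.0035, 0, 0, 0, 0]])

```text
time: 41.25
tool_pos: [0.5872, 0.0521, 0.0947]
tcp_rot: [0.256, 3.131, -0.001]
contact_force: [-0.8, -5.4, 5.2]
gripper_width: 0.0231
grip_force: 63.1
```

```bash
python3 - <<'E'
from h import *
s=st(); print(tray(s['tool_pos']))
E
```

```text
t 41.25 p [0.5872 0.0521 0.0947] yaw 170.66 z-axis [ 4.e-04 -6.e-04 -1.e+00] F [-0.81 -5.44  5.2 ] M [-1.07  0.12  0.02] J [ 0.09  0.28 -0.17  1.12 -0.    0.25] w 0.0231 63.06218147277832
[[-2.67157699e-05  3.20056431e-02]]
```

Emit:
step_arm(moves=[[0, 0.05, -0.0033, 0, 0, 0, 0], [0, 0.05, -0.0033, 0, 0, 0, 0], [0, 0.05, -0.0031, 0, 0, 0, 0], [0, 0.05, -0.0025, 0, 0, 0, 0], [0, 0.05, -0.0018, 0, 0, 0, 0]])

```text
time: 41.75
tool_pos: [0.5903, 0.0719, 0.0958]
tcp_rot: [0.256, 3.131, -0.001]
contact_force: [-1.0, -6.0, 5.8]
gripper_width: 0.0235
grip_force: 63.1
```

Emit:
step_arm(moves=[[0, 0.05, -0.0012, 0, 0, 0, 0], [0, 0.05, -0.0005, 0, 0, 0, 0], [0, 0.05, 0, 0, 0, 0, 0], [0, 0.05, 0, 0, 0, 0, 0], [0, 0.05, 0, 0, 0, 0, 0]])

```text
time: 42.25
tool_pos: [0.5936, 0.0917, 0.0961]
tcp_rot: [0.255, 3.131, -0.001]
contact_force: [-1.0, -4.6, 5.5]
gripper_width: 0.0236
grip_force: 63.3
```

```bash
python3 - <<'E'
from h import *
s=st(); print(tray(s['tool_pos']))
E
```

```text
t 42.25 p [0.5936 0.0917 0.0961] yaw 170.67 z-axis [ 4.e-04 -5.e-04 -1.e+00] F [-0.98 -4.55  5.53] M [-1.24  0.14  0.03] J [ 0.15  0.3  -0.14  1.13 -0.    0.32] w 0.0236 63.31009268760681
[[-7.83763965e-05  7.21494265e-02]]
```

Pressure about 7.8 N at y = 72 mm. I finish to 115 mm, lift, and go back over the mat.

Emit:
step_arm(moves=[[0, 0.05, 0, 0, 0, 0, 0], [0, 0.05, 0, 0, 0, 0, 0], [0, 0.05, 0, 0, 0, 0, 0], [0, 0.05, 0, 0, 0, 0, 0], [0, 0.05, 0, 0, 0, 0, 0]])

```text
time: 42.75
tool_pos: [0.5968, 0.1113, 0.0961]
tcp_rot: [0.256, 3.131, -0.001]
contact_force: [-1.0, -5.2, 6.9]
gripper_width: 0.0234
grip_force: 63.4
```

Emit:
step_arm(moves=[[0, 0.06, 0, 0, 0, 0, 0], [0, 0.06, 0, 0, 0, 0, 0], [0, 0.06, 0, 0, 0, 0, 0], [0, 0.06, 0, 0, 0, 0, 0], [0, 0.05, 0, 0, 0, 0, 0]])

```text
time: 43.25
tool_pos: [0.6005, 0.1341, 0.0961]
tcp_rot: [0.255, 3.131, -0.002]
contact_force: [-0.4, -5.4, 6.8]
gripper_width: 0.0234
grip_force: 63.4
```

Emit:
step_arm(moves=[[0, 0, 0, 0, 0, 0, 0], [0, 0, -0.1, 0, 0, 0, 0], [0, 0, -0.25, 0, 0, 0, 0], [0, 0, -0.25, 0, 0, 0, 0], [0, -0.2, 0, 0, 0, 0, 0]])

```text
time: 43.75
tool_pos: [0.599, 0.1206, 0.1458]
tcp_rot: [0.251, 3.129, 0.005]
contact_force: [1.5, 0.2, -1.8]
gripper_width: 0.0239
grip_force: 62.1
```

Emit:
step_arm(moves=[[0, -0.5, 0, 0, 0, 0, 0], [0, -0.5, 0, 0, 0, 0, 0], [0, -0.5, 0, 0, 0, 0, 0], [0, -0.5, 0, 0, 0, 0, 0], [0, -0.5, 0, 0, 0, 0, 0]])

```text
time: 44.25
tool_pos: [0.564, -0.0803, 0.1423]
tcp_rot: [-0.255, -3.129, -0.002]
contact_force: [0.4, -0.4, -2.9]
gripper_width: 0.0231
grip_force: 62.1
```

```bash
python3 - <<'E'
from h import *
s=st(); print(tray(s['tool_pos'])); rods(nm="pics/top9.png")
E
```

```text
t 44.25 p [ 0.564  -0.0803  0.1423] yaw 170.69 z-axis [-0.0021  0.0016 -1.    ] F [ 0.45 -0.36 -2.89] M [-0.04 -0.03  0.05] J [-0.14  0.23 -0.13  1.22  0.    0.02] w 0.0231 62.08255648612976
[[-0.00138379 -0.10234804]]
c (8,16) len 97 wid 10.5 skew 0.3 area 879
c (-9,32) len 97 wid 10.7 skew -0.0 area 894
c (-13,49) len 97 wid 10.9 skew 0.9 area 915
c (-13,66) len 97 wid 10.7 skew -0.0 area 908
```

Emit:
step_arm(moves=[[0, 0, 0, 0, 0, 0.0433, 0], [0.11, -0.512, 0, 0, 0, 0, 0], [0.11, -0.512, 0, 0, 0, 0, 0], [0.11, -0.512, 0, 0, 0, 0, 0], [0.11, -0.512, 0, 0, 0, 0, 0]])

```text
time: 44.8
tool_pos: [0.4922, -0.2311, 0.1424]
tcp_rot: [-0.361, -3.119, -0.003]
contact_force: [1.2, -0.8, -1.7]
gripper_width: 0.0235
grip_force: 62.1
```

Emit:
step_arm(moves=[[0.11, -0.512, 0, 0, 0, 0, 0], [0.11, -0.512, 0, 0, 0, 0, 0], [0, 0, 0.3, 0, 0, 0, 0], [0, 0, 0.3, 0, 0, 0, 0], [0, 0, 0, 0, 0, 0, 0]])

```text
time: 45.3
tool_pos: [0.4549, -0.3047, 0.0914]
tcp_rot: [-0.363, -3.114, -0.007]
contact_force: [-0.7, 0.0, -2.5]
gripper_width: 0.0235
grip_force: 61.8
```

Emit:
step_arm(moves=[[0, 0, 0, 0, 0, 0, 0], [0, 0, 0, 0, 0, 0, 0], [0, 0, 0, 0, 0, 0, 0], [0, 0, 0, 0, 0, 0, 0], [0, 0, 0, 0, 0, 0, 0]])

```text
time: 45.8
tool_pos: [0.4584, -0.3061, 0.0965]
tcp_rot: [0.361, 3.12, -0.001]
contact_force: [-0.3, 0.1, -2.2]
gripper_width: 0.0233
grip_force: 61.9
```

```bash
python3 -c "
from h import *
st()"
```

```text
t 45.8 p [ 0.4584 -0.3061  0.0965] yaw 166.82 z-axis [ 1.e-03 -6.e-04 -1.e+00] F [-0.33  0.09 -2.24] M [-0.03  0.03 -0.04] J [-0.59  0.21 -0.25  1.11  0.   -0.36] w 0.0233 61.861428022384644
```

Emit:
step_arm(moves=[[0.02, -0.015, 0.13, 0, 0, 0, 0], [0, 0, 0.13, 0, 0, 0, 0], [0, 0, 0.06, 0, 0, 0, 0], [0, 0, 0.015, 0, 0, 0, 0], [0, 0, 0, 0, 0, 0, 0]])

```text
time: 46.3
tool_pos: [0.4559, -0.3068, 0.0686]
tcp_rot: [-0.361, -3.12, -0.001]
contact_force: [0.1, -0.3, -2.5]
gripper_width: 0.0235
grip_force: 62.1
```

Emit:
step_arm(moves=[[0, 0, 0.006, 0, 0, 0, 0], [0, 0, 0.006, 0, 0, 0, 0], [0, 0, 0, 0, 0, 0, 0], [0, 0, 0, 0, 0, 0, 0], [0, 0, 0, 0, 0, 0, 0]])

```text
time: 46.8
tool_pos: [0.4562, -0.3069, 0.0681]
tcp_rot: [0.361, 3.121, -0.0]
contact_force: [-1.1, -1.2, -2.5]
gripper_width: 0.0233
grip_force: 62.1
```

Emit:
step_arm(moves=[[0, 0, 0.006, 0, 0, 0, 0], [0, 0, 0.004, 0, 0, 0, 0], [0, 0, 0, 0, 0, 0, 0], [0, 0, 0, 0, 0, 0, 0], [0, 0, 0, 0, 0, 0, 0]])

```text
time: 47.3
tool_pos: [0.4562, -0.3069, 0.0679]
tcp_rot: [0.361, 3.12, -0.0]
contact_force: [-2.6, 2.1, 5.4]
gripper_width: 0.023
grip_force: 63.2
```

Emit:
step_arm(moves=[[0, 0, -0.002, 0, 0, 0, 0], [0, 0, 0, 0, 0, 0, 40], [0, 0, 0, 0, 0, 0, 70], [0, 0, 0, 0, 0, 0, 100], [0, 0, 0, 0, 0, 0, 100]])

```text
time: 47.8
tool_pos: [0.4562, -0.3069, 0.0672]
tcp_rot: [-0.361, -3.121, -0.0]
contact_force: [0.2, -0.6, -0.6]
gripper_width: 0.0758
grip_force: 0.0
```

Emit:
step_arm(moves=[[0, 0, 0, 0, 0, 0, 100], [0, 0, 0, 0, 0, 0, 100], [0, 0, -0.2, 0, 0, 0, 100], [0, 0, -0.4, 0, 0, 0, 100], [0, 0, -0.4, 0, 0, 0, 100]])

```text
time: 48.3
tool_pos: [0.4557, -0.3065, 0.1478]
tcp_rot: [-0.361, -3.119, -0.001]
contact_force: [-0.1, -0.2, 0.3]
gripper_width: 0.0856
grip_force: 0.0
```

Emit:
step_arm(moves=[[0, 0, -0.4, 0, 0, 0, 100], [0, -0.5, 0, 0, 0, 0, 100], [0, -0.5, 0, 0, 0, 0, 100], [0, 0, 0, 0, 0, 0, 100], [0, 0, 0, 0, 0, 0, 100]])

```text
time: 48.8
tool_pos: [0.4374, -0.3853, 0.179]
tcp_rot: [-0.364, -3.12, -0.001]
contact_force: [-0.3, 1.1, -0.1]
gripper_width: 0.0854
grip_force: 0.0
```

```bash
python3 - <<'E'
from h import *
st(); rods()
s=imaging.grab_frame("side");h=cv2.cvtColor(s,cv2.COLOR_BGR2HSV);H,S,V=[h[...,i].astype(int) for i in range(3)]
r=((H<6)|(H>174))&(S>180)&(V>60);r[:,:280]=0;r[200:]=0;r[:,345:]=0
yy,xx=np.nonzero(r);print("red",xx.min(),xx.max(),yy.min(),yy.max())
b=np.deg2rad(-13.2);U=np.array([np.cos(b),np.sin(b)]);W=np.array([-U[1],U[0]]);c=np.array([.4562,-.3069])
q=proj("side",[[*(c+i*.035*U+j*.012*W),z] for i in(-1,1) for j in(-1,1) for z in(.049,.103)]);print("expected",q.min(0),q.max(0))
E
```

```text
t 48.8 p [ 0.4374 -0.3853  0.179 ] yaw 166.69 z-axis [-3.e-04  7.e-04 -1.e+00] F [-0.34  1.14 -0.13] M [ 0.05  0.01 -0.02] J [-0.72  0.24 -0.03  1.3   0.   -0.49] w 0.0854 0.0
c (8,16) len 97 wid 10.3 skew 0.3 area 850
c (-9,31) len 97 wid 9.9 skew 0.4 area 852
c (-13,49) len 97 wid 10.9 skew 0.9 area 852
c (-13,66) len 97 wid 10.3 skew -0.0 area 858
red 298 318 132 151
expected [297.43252107 130.34324606] [320.78331017 152.24112822]
```

The rake is standing on the mat where expected, and all four rods lie in grooves.

```bash
python3 -c "
from rig import order
print(order.sign_off())"
```

```text
the job is handed in; nothing more can be done
None
```

I handed the job in at about 49 s: all four rods measure as lying in grooves and the rake is back standing on the grey mat, but the first comb jammed at about 14 N on the tray (combined push and pressure) and I freed the rods with quick short strokes, with the tines partly resting on the rods; the final full comb then read about 7 to 9 N on the rails.

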